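# Stack a two-tier kiln load

## Robot

A 6-joint arm with a two-finger parallel gripper is mounted at the origin on a cart in front of the work surface, level with it; the furniture and walls round the work are solid. World frame = base frame: x ahead of the robot, y to its left, z up, the work surface at z = 0. Lengths are in m, angles in rad, forces in N, time in s.
With the tool pointing down it reaches from about 0.375 to 0.975 m from the base axis. Payload 3.8 kg.
Tool frame: the origin (TCP) lies midway between the tips of the shut fingers; the grasp point (between the pads) lies 19 mm behind it; z points along the fingers, y is the line along which they close (so a half turn about z gives the same grasp; the last joint's range is limited). The gripper opens to 85 mm and grips with 20 to 120 N. Pads are 22 mm wide; open, the fingers measure 114 mm over their backs; the gripper's body (76 mm by 85 mm) begins 54 mm behind the grasp point. The pads swing forward as they close: fully open they stand 13 mm farther back than shut.
Start: joints at [-1.357, 0.264, 1.604, -0, 1.274, -0.037], TCP at [0.168, -0.654, 0.231] pointing down, gripper open.
Joint ranges: [-2.63, 2.63], [-0.94, 2.18], [0.31, 2.57], [-1.31, 4.45], [0, 2.66], [-2.55, 2.55]. Speed limits (rad/s): [2.57, 2.57, 3.14, 3.14, 3.14, 3.14].

## Interface

Orientations are given as a rotation vector (axis times angle).
In Python, from workcell import status, read_camera, workorder, masks_of gives the robot as it stands.
- The arm moves only by the tool drive_tool, never from a script. Its argument "rows" is a list of rows, each a list of 7 numbers: the turn, a rotation vector about the tool's x, y, z in degrees, then the shift along the tool's x, y, z in m, then the opening, from 0 (shut) to 1 (fully open). In form: [[ax, ay, az, tx, ty, tz, claw], ...]. A call has 1 to 8 rows; each row shifts and turns the commanded pose from where the row before left it, along the tool's axes as they then stand; what a row does not reach is not made up. A row lasts 1/12 s, in which the tool goes at most 41.7 mm and 7.16 degrees, less where a joint would pass 70% of its speed; a pose out of reach is approached as far as the arm can. A call is refused whole if a number of a shift passes 0.0417 or a number of a turn 7.16, either way. A call with a gripper value outside its range is refused whole. The fingers move at their own pace and stop on an object; "force" is the grip in N (left out, the last holds). Time passes only in rows, so rows that do not move let the fingers close. It gives the time, the measured TCP pose, the force, the opening and the grip force at its end, in the units of the state.
- status.read_state(): the state, without advancing time (a new reading comes with each control period).
- read_camera(name): name is "side" or "top" or "wrist"; returns a dict with "color" (384x512x3 uint8, red, green, blue), "intrinsics" (3x3 intrinsics, pixels), "D" ([k1, k2, p1, p2, k3] as OpenCV has them; the pictures are not rectified), "world_from_camera" (4x4, takes a point from camera to world coordinates); the wrist camera has in their place "mount" (4x4, takes a point from camera to tool coordinates, whose origin is the TCP and whose axes are the flange's). Camera axes: x right, y up, looking along -z (the intrinsics and any distortion apply to the point x, -y, -z); pixel columns grow to the right and rows downward; lengths in m; the calibration is good to about 2 mm. A picture is of the moment at which its call begins: read the wrist's pose just before it. There is no depth.
- workorder.finish_job(): hands the job in; it is judged then, once.
Trained networks look in a picture, given as the dict that the camera call returned (one of the last four; its "shot" number tells which), for a name from the list of things; names that differ only in an ending like _2 or _b are one class to them, and where a whole thing is asked for, a point or a joint stands for the part that bears it (a point fixed in the world has none). Each returns a list of dicts, best first, with "score" (0 to 1); they miss things now and then, are a little off and sometimes report something else, mostly with a low value. They report only what shows in the picture. A call takes as long as a camera call.
- masks_of(picture, name): "mask" (384x512 bool, what is visible of it) and "bbox" ([left, top, right, bottom] in pixels, round what is visible of it).
The state is a dict: "time": time; "q": joint angles; "joint_vel": joint speeds; "joint_torque": joint torques, N m; "tool_pos": TCP position; "tcp_rot": TCP orientation; "wrist_force": force on the tool from outside, world axes, zero at the start; "torque": the same for the moment, N m; "width": opening from 0.0 (shut) to 1.0 (fully open); "grip_force": force on a finger pad.
Only numpy, scipy, OpenCV 4.12 (cv2) and the standard library are available. Lean on these libraries where they do the work, as an engineer would, in place of code of your own. Each camera call takes 0.05 s, during which the arm holds its last target. There are 200 camera calls.

## Task

Set up this two-tier kiln load on the whitewashed kiln shelf: stand the two tall square posts upright on its two dark square marks, one on each, and the low bowl midway between them. Lay the narrow bar shelf centrally and in line across both post tops, like a bridge over the bowl, and stand the tall vase on the middle of the bar. Keep bowl and vase upright throughout, and leave the short round prop and the white glaze cup where they are.

Things in the scene. Friction and masses are not known exactly. Their poses are not given: they have to be found in the camera images.
- kiln_shelf: Buff rectangular kiln shelf with a white washed top, lying flat on the table; fixed, it does not shift. 100 (x) by 230 (y) by 16 mm thick. Origin: centre of its underside; x across, y along its long side, z up. Two dark 40 mm square marks are centred on its top at y = +75 and y = -75 mm, x = 0; the bowl's place is x = 0, y = 0.
- post_a: Tall square kiln post, pale, 38 x 38 mm and 76 mm high, standing upright; a dark bore mark on top. Origin: centre of its underside; x and y square to its faces, z up. It is the same as post_b: either may go on either mark. About 0.15 kg.
- post_b: Tall square kiln post, same as post_a: 38 x 38 mm, 76 mm high. Origin: centre of its underside, axes square to its faces, z up.
- bar_shelf: Narrow bar-shaped kiln shelf, buff, lying flat on the table: 56 (x) by 190 (y) by 14 mm thick. Origin: centre of its underside; y along its length, z up. About 0.28 kg. It is to lie on the two posts, its length along the kiln shelf's length (either way round), its underside then 92 mm above the kiln shelf's underside.
- bowl: Low round bisque-fired (terracotta) bowl, 46 mm high, open at the top, foot 42 mm and rim 58 mm in diameter; straight outside wall from 20 mm up to the rim, wall 4 mm. Origin: centre of its underside, z up. About 0.09 kg.
- vase: Tall round bisque-fired (terracotta) vase, 102 mm high, open at the top: foot 48 mm, belly 58 mm in diameter at 18 to 34 mm up, then a straight neck of 36 mm diameter from 58 mm up to the rim at 102 mm, wall 4 mm. Origin: centre of its underside, z up. About 0.16 kg.
- round_prop: Short round kiln prop, pale, 42 mm in diameter and 40 mm high, standing among the other things. Not needed: it stays where it is. Origin: centre of its underside, z up. Beware of the fixed banding wheel on the right near side of the work: 211 mm across, centre 0.36 m ahead and 0.17 m right of the robot, 92 mm high, the pot on it 141 mm.
- glaze_cup: White plastic cup of glaze, 59 mm wide and 58 mm high, behind the work on the left. Not needed: it stays where it is. Origin: centre of its underside, z up. Beware of the fixed tool box at the near side: its open lid stands 0.2 m high, 0.28 to 0.52 m ahead and 0.11 to 0.16 m left of the robot.

How it is judged:
By the outcome, as a careful person would: the job done as asked, in the order asked, and still so for the second after the job is handed in, with the robot touching nothing.
It also fails if it takes over 134 s, if anything falls off the work surface, if the arm or the gripper's body presses on something with over 40 N, if the wrist force passes 120 N, or if a joint passes its speed limit or range.

## Working session

There is one attempt and no reset: what is moved stays moved. The work goes in short steps, Python scripts to look and compute and a tool call to move; the robot and the scene stay as the last step left them, time stands still between calls to the robot, and variables do not carry over. Pictures are saved under pics/ and viewed, at most 14 in all, crops included, and the job is handed in when it is done.

Besides the shell and the picture viewer there is one more tool, called as name(argument=value, ...) on one line, values as JSON. drive_tool: Moves the arm, as the interface text tells. Its arguments: {"type":"object","properties":{"rows":{"type":"array"},"force":{"type":"number"}},"required":["rows"]}

```bash
ls; mkdir -p pics; python3 - <<'E'
from workcell import status, read_camera, masks_of
import cv2, numpy as np
print(status.read_state())
for n in ["top","side"]:
    p=read_camera(n); cv2.imwrite(f"pics/{n}0.png",p["color"][:,:,::-1])
    print(n,p["intrinsics"],p["D"],p["world_from_camera"])
    for t in ["kiln_shelf","post_a","bar_shelf","bowl","vase","round_prop","glaze_cup"]:
        for m in masks_of(p,t): print(t,round(m["score"],2),m["bbox"],m["mask"].sum())
E
```

```text
pics
{'time': 0.0, 'q': array([-1.35693357e+00,  2.64763460e-01,  1.60541221e+00, -2.14359828e-05,
        1.27370090e+00, -3.69054547e-02]), 'joint_vel': array([-0.00101421,  0.00120768, -0.00024571, -0.00130124,  0.00139141,
        0.00195474]), 'joint_torque': array([ 2.28880701e-03, -5.15109229e+01, -3.67315578e+01,  3.37048441e-04,
        1.30540301e-02, -9.58843032e-07]), 'tool_pos': array([ 0.16732819, -0.65315575,  0.22993445]), 'tcp_rot': array([-3.11467364e+00, -3.92600015e-01,  3.48816420e-04]), 'wrist_force': array([ 0.16746148,  0.80487998, -0.52182984]), 'torque': array([-0.04364828, -0.01435318,  0.03064603]), 'grip_force': 0.0, 'width': 1.0012844056105674}
top [[406.12071933   0.         256.67959961]
 [  0.         406.12071933 191.63157911]
 [  0.           0.           1.        ]] [-0.09944503  0.          0.          0.          0.        ] [[-0.01034709  0.985175   -0.17124007  0.32558374]
 [-0.99991165 -0.01162296 -0.00644989  0.02855156]
 [-0.00834459  0.17115821  0.98520822  1.43048031]
 [ 0.          0.          0.          1.        ]]
post_a 0.66 [351.1,
[... 368 characters left out ...]
5   0.         260.00447195]
 [  0.         357.90210565 187.46470847]
 [  0.           0.           1.        ]] [0.03907371 0.         0.         0.         0.        ] [[-0.94888957  0.13431975 -0.28559901  0.27256425]
 [-0.31550176 -0.42721087  0.84731901  0.9771378 ]
 [-0.00819933  0.89411916  0.44775406  0.55080959]
 [ 0.          0.          0.          1.        ]]
kiln_shelf 0.68 [238.3, 174.0, 273.4, 200.9] 534
post_a 0.43 [307.6, 146.3, 315.5, 156.7] 96
bar_shelf 0.73 [246.2, 253.8, 311.2, 314.4] 1721
bowl 0.71 [197.5, 237.8, 220.9, 264.4] 582
vase 0.87 [242.6, 208.0, 269.3, 247.4] 712
round_prop 0.73 [215.9, 213.7, 230.7, 235.0] 289
glaze_cup 0.66 [165.3, 219.4, 187.2, 251.3] 564
```

```bash
python3 - <<'E'
import cv2
a=cv2.imread("pics/top0.png")[110:290,110:410]; cv2.imwrite("pics/top0c.png",cv2.resize(a,(800,480),interpolation=cv2.INTER_CUBIC))
a=cv2.imread("pics/side0.png"); cv2.imwrite("pics/side0c.png",cv2.resize(a[100:340,120:440],(800,600),interpolation=cv2.INTER_CUBIC))
E
```

```text
(no output)
```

View pics/top0c.png

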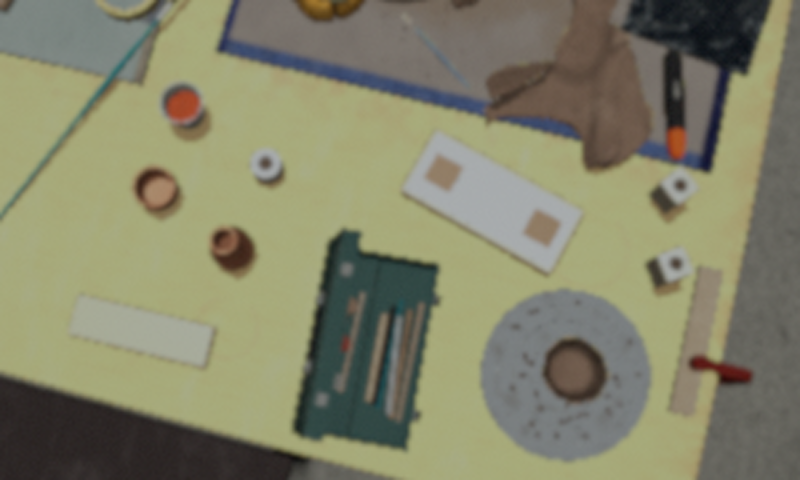

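View pics/side0c.png

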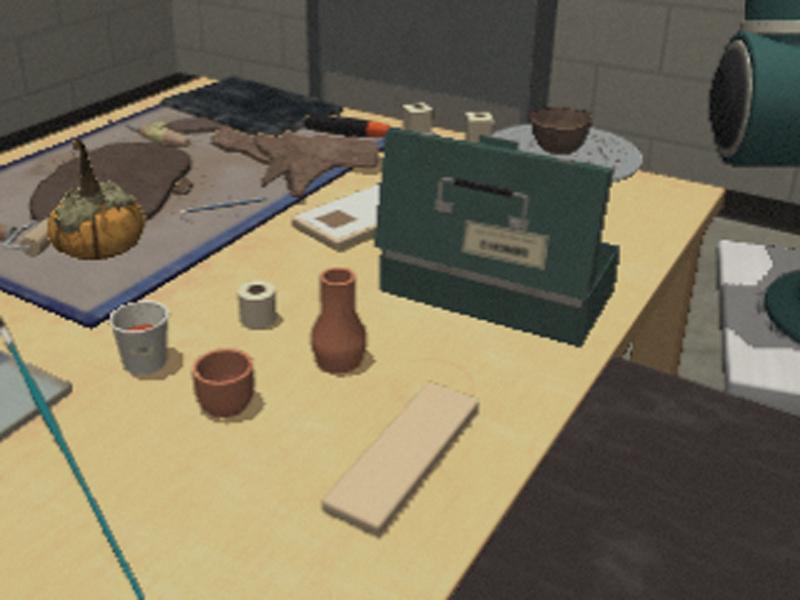

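The top view shows the shelf at about (295,186) with marks at (276,174) and (313,195). The posts are at about (363,180) and (362,209), the bowl at (168,183), the vase at (195,203), the bar at (164,234), the prop at (210,172) and the cup at (178,149). The side view agrees, with the tool box lid between the pots and the shelf. The network's second "round_prop" hit (261–329) is actually the shelf.

```bash
cat > h.py <<'E'
from workcell import status, read_camera, masks_of, workorder
import cv2, numpy as np
from scipy.spatial.transform import Rotation as R
F=np.diag([1,-1,-1.])
def pose(s=None):
    s=s or status.read_state(); T=np.eye(4); T[:3,:3]=R.from_rotvec(s["tcp_rot"]).as_matrix(); T[:3,3]=s["tool_pos"]; return T
def cam(n):
    T=pose(); p=read_camera(n)
    p["T"]=p["world_from_camera"] if "world_from_camera" in p else T@p["mount"]; return p
def back(p,uv,z):
    uv=np.asarray(uv,float).reshape(-1,1,2)
    r=cv2.undistortPoints(uv,p["intrinsics"],np.array(p["D"]))[:,0]
    d=np.c_[r,np.ones(len(r))]@F@p["T"][:3,:3].T; o=p["T"][:3,3]
    return o+d*((np.asarray(z)-o[2])/d[:,2])[:,None]
def proj(p,X):
    X=np.asarray(X,float).reshape(-1,3); c=(X-p["T"][:3,3])@p["T"][:3,:3]@F
    return cv2.projectPoints(c.reshape(-1,1,3),np.zeros(3),np.zeros(3),p["intrinsics"],np.array(p["D"]))[0][:,0]
def save(p,n): cv2.imwrite(f"pics/{n}.png",p["color"][:,:,::-1])
def yaw(T): return np.degrees(np.arctan2(T[1,0],T[0,0]))
def go(xyz,yw,T=None):
    """tool-frame move to TCP xyz with tool-x yaw yw (deg): first the turn, then the shift"""
    T=pose() if T is None else T
    Rt=R.from_euler("z",yw,degrees=True).as_matrix()@F
    rv=R.from_matrix(T[:3,:3].T@Rt).as_rotvec(degrees=True)
    d=Rt.T@(np.asarray(xyz)-T[:3,3])
    Q=np.eye(4);Q[:3,:3]=Rt;Q[:3,3]=xyz
    print("turn",rv.round(2),"shift",d.round(4)); return Q
def st():
    s=status.read_state(); T=pose(s)
    print("t %.2f pos %s yaw %.2f tilt %.2f F %s w %.3f g %.1f"%(s["time"],s["tool_pos"].round(4),yaw(T),np.degrees(np.arccos(-T[2,2])),s["wrist_force"].round(1),s["width"],s["grip_force"]),"q",s["q"].round(2))
def fit(p,obs,f,x0):
    from scipy.optimize import least_squares
E
python3 - <<'E'
from h import *
st(); p=cam("top")
for n,uv,z in [("mark1",(276.1,174.5),.016),("mark2",(313.2,195.5),.016),("postA",(365.5,179.5),.076),("postB",(364,209),.076),("bar",(164,234),.014),("bowl",(168.5,182.5),.046),("vase",(194.5,200),.102),("prop",(209.5,171.5),.04),("cup",(178.5,149),.058)]:
    print(n,back(p,uv,[z])[0].round(3))
w=cam("wrist"); print(w["mount"].round(4),w["intrinsics"].round(1),w["D"]); save(w,"w0")
E
```

```text
t 0.80 pos [ 0.1675 -0.6539  0.2313] yaw 14.37 tilt 0.01 F [-0.2  0.1  0.8] w 0.998 g 0.0 q [-1.36  0.26  1.6   0.    1.27 -0.04]
mark1 [ 0.633 -0.032  0.016]
mark2 [ 0.555 -0.162  0.016]
postA [ 0.599 -0.335  0.076]
postB [ 0.497 -0.324  0.076]
bar [0.425 0.364 0.014]
bowl [0.602 0.346 0.046]
vase [0.531 0.244 0.102]
prop [0.641 0.203 0.04 ]
cup [0.72  0.311 0.058]
[[-6.000e-04  9.466e-01  3.224e-01  8.040e-02]
 [ 1.000e+00  7.000e-04 -1.000e-04 -2.000e-04]
 [-3.000e-04  3.224e-01 -9.466e-01 -1.425e-01]
 [ 0.000e+00  0.000e+00  0.000e+00  1.000e+00]] [[344.4   0.  248.3]
 [  0.  344.4 193.9]
 [  0.    0.    1. ]] [-0.00093114  0.          0.          0.          0.        ]
```

View pics/w0.png

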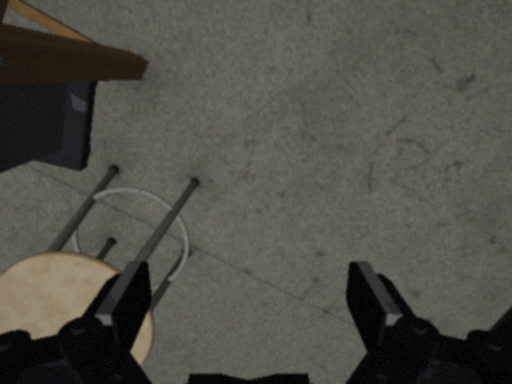

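The wrist view shows only the floor and a stool, so I'll move to a viewpoint over the shelf and posts.

```bash
python3 - <<'E'
from h import *
go([.62,-.22,.34],0)
E
```

```text
turn [ 0.   -0.   14.37] shift [ 0.4525 -0.4339 -0.1087]
```

drive_tool(rows=[[0, 0, 4.8, 0, 0, -0.02, 1], [0, 0, 4.8, 0, 0, -0.02, 1], [0, 0, 4.77, 0, 0, -0.02, 1], [0, 0, 0, 0.0226, -0.0217, -0.0025, 1], [0, 0, 0, 0.0226, -0.0217, -0.0025, 1], [0, 0, 0, 0.0226, -0.0217, -0.0025, 1], [0, 0, 0, 0.0226, -0.0217, -0.0025, 1], [0, 0, 0, 0.0226, -0.0217, -0.0025, 1]])

```text
time: 1.57
tool_pos: [0.2813, -0.5444, 0.3041]
tcp_rot: [3.141, -0.001, 0.0]
wrist_force: [-0.2, 0.3, 0.9]
width: 0.998
grip_force: 0.0
```

drive_tool(rows=[[0, 0, 0, 0.0226, -0.0217, -0.0025, 1], [0, 0, 0, 0.0226, -0.0217, -0.0025, 1], [0, 0, 0, 0.0226, -0.0217, -0.0025, 1], [0, 0, 0, 0.0226, -0.0217, -0.0025, 1], [0, 0, 0, 0.0226, -0.0217, -0.0025, 1], [0, 0, 0, 0.0226, -0.0217, -0.0025, 1], [0, 0, 0, 0.0226, -0.0217, -0.0025, 1], [0, 0, 0, 0.0226, -0.0217, -0.0025, 1]])

```text
time: 2.23
tool_pos: [0.4623, -0.3706, 0.3241]
tcp_rot: [3.141, -0.0, 0.001]
wrist_force: [0.3, -0.3, -0.0]
width: 0.999
grip_force: 0.0
```

drive_tool(rows=[[0, 0, 0, 0.0226, -0.0217, -0.0025, 1], [0, 0, 0, 0.0226, -0.0217, -0.0025, 1], [0, 0, 0, 0.0226, -0.0217, -0.0025, 1], [0, 0, 0, 0.0226, -0.0217, -0.0025, 1], [0, 0, 0, 0.0226, -0.0217, -0.0025, 1], [0, 0, 0, 0.0226, -0.0217, -0.0025, 1], [0, 0, 0, 0.0226, -0.0217, -0.0025, 1], [0, 0, 0, 0, 0, 0, 1]])

```text
time: 2.9
tool_pos: [0.6231, -0.2156, 0.3415]
tcp_rot: [-3.139, -0.007, -0.004]
wrist_force: [-0.2, -0.2, 0.2]
width: 1.0
grip_force: 0.0
```

```bash
python3 - <<'E'
from h import *
st(); w=cam("wrist"); save(w,"w1"); 
for t in ["kiln_shelf","post_a","round_prop"]:
    for m in masks_of(w,t): print(t,round(m["score"],2),m["bbox"],m["mask"].sum())
E
```

```text
t 2.90 pos [ 0.6231 -0.2156  0.3415] yaw 0.26 tilt 0.20 F [-0.2 -0.2  0.2] w 1.000 g 0.0 q [-0.37  0.19  1.5   0.    1.46  1.19]
kiln_shelf 0.6 [74.2, 85.0, 250.9, 225.4] 11719
post_a 0.89 [311.9, 141.1, 365.9, 188.2] 1390
post_a 0.56 [305.1, 208.7, 347.8, 259.5] 1284
```

View pics/w1.png

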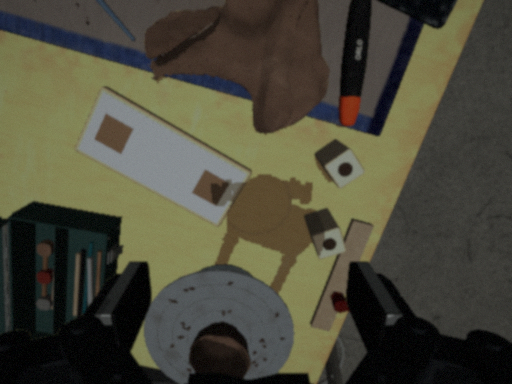

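The view shows the shelf with marks at about (114,134) and (211,187), and post tops at about (345,168) and (328,240), all unobstructed. The dark shape between them is a shadow. Next I'll measure these.

```bash
cat >> h.py <<'E'
def rect(p,seed,z,test):
    hsv=cv2.cvtColor(p["color"],cv2.COLOR_RGB2HSV); m=test(hsv).astype(np.uint8)
    m=cv2.morphologyEx(m,cv2.MORPH_OPEN,np.ones((3,3)))
    _,lab=cv2.connectedComponents(m); l=lab[int(seed[1]),int(seed[0])]
    if l==0: print("seed off",hsv[int(seed[1]),int(seed[0])]); return None
    c=max(cv2.findContours((lab==l).astype(np.uint8),cv2.RETR_EXTERNAL,cv2.CHAIN_APPROX_NONE)[0],key=len)
    X=back(p,c[:,0],z)[:,:2]*1000
    return cv2.minAreaRect(X.astype(np.float32))
E
python3 - <<'E'
from h import *
w=cam("wrist"); st(); h=cv2.cvtColor(w["color"],cv2.COLOR_RGB2HSV)
for u,v in [(114,134),(211,187),(160,155),(335,175),(337,160),(346,155),(328,230),(345,185),(280,150),(325,155)]: print((u,v),h[v,u])
E
```

```text
t 3.15 pos [ 0.6188 -0.2207  0.3412] yaw -0.06 tilt 0.04 F [1.  1.5 0.3] w 1.000 g 0.0 q [-0.38  0.19  1.5  -0.    1.46  1.19]
(114, 134) [ 14 101  88]
(211, 187) [ 11 107  50]
(160, 155) [103  16 142]
(335, 175) [ 44  27 142]
(337, 160) [23 34 60]
(346, 155) [ 41  20 140]
(328, 230) [ 39  24 138]
(345, 185) [ 29  95 132]
(280, 150) [ 30  92 133]
(325, 155) [16 72 53]
```

```bash
cat >> h.py <<'E'
white=lambda h:(h[...,1]<58)&(h[...,2]>100)
brown=lambda h:(h[...,0]<20)&(h[...,1]>70)&(h[...,2]<115)
E
python3 - <<'E'
from h import *
st(); w=cam("wrist")
print("shelf",rect(w,(160,155),.016,white))
print("m1",rect(w,(114,134),.016,brown)); print("m2",rect(w,(205,182),.016,brown))
print("pA",rect(w,(335,175),.076,white)); print("pB",rect(w,(318,234),.076,white))
E
```

```text
t 3.15 pos [ 0.6188 -0.2207  0.3412] yaw -0.06 tilt 0.04 F [1.  1.5 0.3] w 1.000 g 0.0 q [-0.38  0.19  1.5  -0.    1.46  1.19]
shelf ((592.844970703125, -96.94906616210938), (223.0587158203125, 93.38811492919922), 59.541080474853516)
m1 ((630.5308837890625, -32.09837341308594), (37.59373474121094, 36.94889831542969), 60.05324935913086)
m2 ((554.1427612304688, -161.7882080078125), (37.553009033203125, 36.75716018676758), 60.0264892578125)
pA ((598.5036010742188, -332.8421630859375), (36.280216217041016, 36.207733154296875), 36.188392639160156)
seed off [18 57 89]
pB None
```

```bash
python3 - <<'E'
from h import *
st(); w=cam("wrist")
for s in [(328,228),(316,236),(335,247)]: print("pB",rect(w,s,.076,white))
Q=go([.5985,-.3328,.12],36.2); go([.5985,-.3328,.030],36.2,Q)
E
```

```text
t 3.20 pos [ 0.6187 -0.2209  0.3413] yaw -0.08 tilt 0.03 F [ 0.3  0.2 -0.5] w 1.000 g 0.0 q [-0.38  0.19  1.5  -0.    1.46  1.19]
pB ((499.1552734375, -325.8393249511719), (36.95922088623047, 28.268335342407227), 18.010635375976562)
seed off [18 72 89]
pB None
pB ((499.1552734375, -325.8393249511719), (36.95922088623047, 28.268335342407227), 18.010635375976562)
turn [ 1.000e-02  2.000e-02 -3.629e+01] shift [-0.0823  0.0784  0.2213]
turn [0. 0. 0.] shift [0.   0.   0.09]
```

drive_tool(rows=[[0, 0, -6.05, 0, 0, 0, 1], [0, 0, -6.05, 0, 0, 0, 1], [0, 0, -6.05, 0, 0, 0, 1], [0, 0, -6.05, 0, 0, 0, 1], [0, 0, -6.05, 0, 0, 0, 1], [0, 0, -6.04, 0, 0, 0, 1]])

```text
time: 3.75
tool_pos: [0.6188, -0.2209, 0.3414]
tcp_rot: [2.983, 0.984, 0.0]
wrist_force: [0.8, 0.2, 0.0]
width: 0.997
grip_force: 0.0
```

drive_tool(rows=[[0, 0, 0, -0.0118, 0.0112, 0.0316, 1], [0, 0, 0, -0.0118, 0.0112, 0.0316, 1], [0, 0, 0, -0.0118, 0.0112, 0.0316, 1], [0, 0, 0, -0.0118, 0.0112, 0.0316, 1], [0, 0, 0, -0.0118, 0.0112, 0.0316, 1], [0, 0, 0, -0.0118, 0.0112, 0.0316, 1], [0, 0, 0, -0.0115, 0.0112, 0.0316, 1], [0, 0, 0, 0, 0, 0, 1]])

```text
time: 4.42
tool_pos: [0.5933, -0.3327, 0.1117]
tcp_rot: [-2.979, -0.97, 0.014]
wrist_force: [-0.5, 0.6, -1.5]
width: 1.002
grip_force: 0.0
```

```bash
python3 - <<'E'
from h import *
st(); w=cam("wrist");st();  save(w,"w2")
for m in masks_of(w,"post_a"): print(m["score"],m["bbox"])
go([.5985,-.3328,.030],36.2)
E
```

```text
t 4.42 pos [ 0.5933 -0.3327  0.1117] yaw 36.08 tilt 0.72 F [-0.5  0.6 -1.5] w 1.002 g 0.0 q [-0.55  0.37  1.69 -0.    1.09  0.39]
t 4.47 pos [ 0.5952 -0.3321  0.115 ] yaw 36.08 tilt 0.54 F [-0.5 -0.5  0.6] w 0.997 g 0.0 q [-0.55  0.37  1.69 -0.    1.09  0.4 ]
0.66 [222.0, 160.8, 293.0, 249.5]
turn [-0.23  0.08 -0.06] shift [0.0004 0.0011 0.0882]
```

View pics/w2.png

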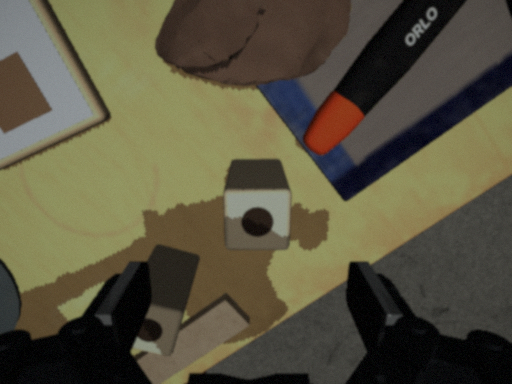

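The post top is centred at about (257,220) and square to the tool, so I'll descend and grip.

drive_tool(rows=[[0, 0, 0, 0, 0, 0.02, 1], [0, 0, 0, 0, 0, 0.025, 1], [0, 0, 0, 0, 0, 0.025, 1], [0, 0, 0, 0, 0, 0.02, 1], [0, 0, 0, 0, 0, 0, 1], [0, 0, 0, 0, 0, 0, 0.3], [0, 0, 0, 0, 0, 0, 0.3], [0, 0, 0, 0, 0, 0, 0.3]], force=40)

```text
time: 5.18
tool_pos: [0.6019, -0.3328, 0.0336]
tcp_rot: [2.981, 0.978, 0.006]
wrist_force: [0.3, -0.1, 1.0]
width: 0.603
grip_force: 0.0
```

drive_tool(rows=[[0, 0, 0, 0, 0, 0, 0.3], [0, 0, 0, 0, 0, 0, 0.3], [0, 0, 0, 0, 0, 0, 0.3], [0, 0, 0, 0, 0, 0, 0.3], [0, 0, 0, 0, 0, 0, 0.3], [0, 0, 0, 0, 0, 0, 0.3]])

```text
time: 5.68
tool_pos: [0.6014, -0.3327, 0.033]
tcp_rot: [2.983, 0.977, 0.005]
wrist_force: [-0.4, 0.1, 6.6]
width: 0.441
grip_force: 40.9
```

```bash
python3 - <<'E'
from h import *
st(); T=pose()
Q=go([.6305,-.0321,T[2,3]+.06],59.7)
m=np.array([.6305,-.0321])
E
```

```text
t 5.68 pos [ 0.6014 -0.3327  0.033 ] yaw 36.28 tilt 0.25 F [-0.4  0.1  6.6] w 0.441 g 40.9 q [-0.54  0.46  1.74  0.    0.95  0.4 ]
turn [  0.24  -0.06 -23.42] shift [ 0.2742 -0.1265 -0.06  ]
```

```bash
python3 - <<'E'
from h import *
w=cam("wrist"); st(); T=pose(); save(w,"w3")
# post top sits in the lit part; print hsv near the expected centre
c=proj(w,[T[0,3],T[1,3],.076]); print(c)
h=cv2.cvtColor(w["color"],cv2.COLOR_RGB2HSV); u,v=c[0].astype(int)
print(h[v-60:v+70:8,u+22],)
t=lambda h:(h[...,1]<58)&(h[...,2]>75)
for s in [(u+20,v),(u-22,v),(u,v+22),(u,v-22)]: 
  r=rect(w,s,.076,t); print(r); 
E
```

```text
t 5.73 pos [ 0.6014 -0.3327  0.033 ] yaw 36.29 tilt 0.25 F [0.9 0.1 6.1] w 0.440 g 40.9 q [-0.54  0.46  1.74  0.    0.95  0.4 ]
[[252.24334039 320.65173268]]
[[ 23  66  62]
 [ 19  68  64]
 [ 18  73  59]
 [ 18  63 109]
 [ 20  68 108]
 [ 20  66 108]
 [ 22  68 109]
 [ 20  65 106]
 [ 20  64  91]
 [ 20  67  91]
 [ 19  68 105]
 [ 19  68 108]
 [ 21  70 106]
 [ 22  69 100]
 [ 20 111  92]
 [ 10  77  10]]
seed off [17 69 70]
None
seed off [18 53 24]
None
seed off [ 16 140  20]
None
seed off [ 21  67 110]
None
```

View pics/w3.png

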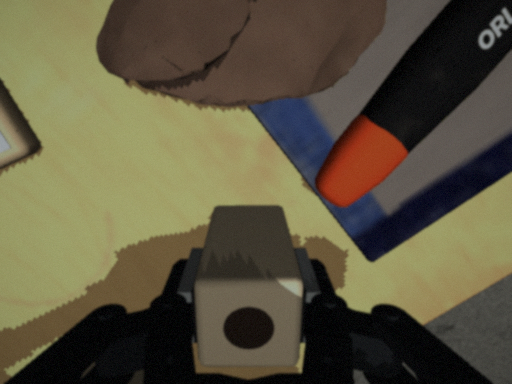

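```bash
python3 - <<'E'
from h import *
w=cam("wrist"); T=pose(); a=w["color"][:,:,:].astype(float).mean(2)
print(a[265:295:1,225:240].mean(1).round()); print(a[350:384,225:240].mean(1).round())
print(a[330:340,185:205].mean(0).round(),a[330:340,290:310].mean(0).round())
for c in [(248,279),(248,365),(196,322),(300,322)]:
    X=back(w,c,.076)[0]; print(c,((X-T[:3,3])@T[:3,:3]*1000).round(1))
E
```

```text
[41. 41. 41. 40. 42. 42. 42. 40. 40. 41. 41. 43. 47. 51. 57. 65. 72. 80.
 83. 88. 90. 94. 96. 97. 98. 98. 99. 98. 98. 97.]
[93. 94. 94. 93. 93. 94. 94. 94. 93. 94. 93. 93. 93. 92. 88. 81. 77. 76.
 79. 79. 79. 79. 79. 77. 71. 58. 38. 21. 10.  6.  4.  3.  5.  4.]
[ 4.  4.  2.  4.  6.  5. 10. 19. 23. 20. 19. 33. 55. 73. 80. 84. 88. 91.
 94. 95.] [95. 95. 96. 94. 90. 88. 84. 80. 73. 62. 43. 23. 18. 22. 21. 14.  5.  4.
  4.  5.]
(248, 279) [ 16.8  -1.3 -43. ]
(248, 365) [-19.6  -1.3 -43. ]
(196, 322) [ -0.4 -19.5 -43.1]
(300, 322) [ -0.6  16.9 -42.9]
```

```bash
python3 - <<'E'
from h import *
st(); T=pose(); T[2,3]+=.09
Q=go([.545,-.177,.18],59.7,T)
E
```

```text
t 5.78 pos [ 0.6014 -0.3327  0.033 ] yaw 36.28 tilt 0.25 F [-0.1  0.3  6.4] w 0.443 g 40.9 q [-0.54  0.46  1.74  0.    0.95  0.4 ]
turn [  0.24  -0.06 -23.42] shift [ 0.106  -0.1272 -0.057 ]
```

drive_tool(rows=[[0, 0, 0, 0, 0, -0.015, 0.3], [0, 0, 0, 0, 0, -0.025, 0.3], [0, 0, 0, 0, 0, -0.025, 0.3], [0, 0, 0, 0, 0, -0.025, 0.3], [0.1, 0, -5.85, 0, 0, 0, 0.3], [0.14, -0.06, -5.85, 0, 0, 0, 0.3], [0, 0, -5.86, 0, 0, 0, 0.3], [0, 0, -5.86, 0, 0, 0, 0.3]])

```text
time: 6.45
tool_pos: [0.5996, -0.3318, 0.1215]
tcp_rot: [-2.718, -1.569, 0.002]
wrist_force: [-0.3, 0.4, -0.6]
width: 0.444
grip_force: 40.3
```

drive_tool(rows=[[0, 0, 0, 0.0151, -0.0182, -0.0081, 0.3], [0, 0, 0, 0.0151, -0.0182, -0.0081, 0.3], [0, 0, 0, 0.0151, -0.0182, -0.0081, 0.3], [0, 0, 0, 0.0151, -0.0182, -0.0081, 0.3], [0, 0, 0, 0.0151, -0.0182, -0.0081, 0.3], [0, 0, 0, 0.0151, -0.0182, -0.0081, 0.3], [0, 0, 0, 0.0151, -0.0182, -0.0081, 0.3], [0, 0, 0, 0, 0, 0, 0.3]])

```text
time: 7.12
tool_pos: [0.5424, -0.1732, 0.18]
tcp_rot: [-2.72, -1.565, -0.0]
wrist_force: [-0.2, -0.5, -1.1]
width: 0.443
grip_force: 40.9
```

drive_tool(rows=[[0, 0, 0, 0, 0, 0, 0.3], [0, 0, 0, 0, 0, 0, 0.3]])

```text
time: 7.28
tool_pos: [0.5433, -0.1767, 0.1781]
tcp_rot: [-2.722, -1.563, 0.002]
wrist_force: [0.1, -0.4, -1.1]
width: 0.441
grip_force: 40.9
```

```bash
python3 - <<'E'
from h import *
st(); w=cam("wrist"); save(w,"w4"); T=pose(); st()
print(proj(w,[[.6305,-.0321,.016],[.554,-.162,.016],[.593,-.097,.016]]).round())
for s,t in [((.593,-.097),white),((.6305,-.0321),brown)]:
    u=proj(w,[*s,.016])[0]; print(rect(w,u,.016,t))
t=lambda h:(h[...,1]<75)&(h[...,2]>75)
u=proj(w,[*(T@[ -.015,.005,-.043,1])[:3]])[0];
X=rect(w,u,T[2,3]+.043,t); print(u,X,T[:2,3]*1000)
E
```

```text
t 7.28 pos [ 0.5433 -0.1767  0.1781] yaw 59.74 tilt 0.17 F [ 0.1 -0.4 -1.1] w 0.441 g 40.9 q [-0.36  0.11  1.89  0.    1.15  0.17]
t 7.33 pos [ 0.5433 -0.177   0.1777] yaw 59.70 tilt 0.21 F [-0.5  0.2 -1.8] w 0.440 g 40.9 q [-0.36  0.11  1.89  0.    1.15  0.17]
[[255. -46.]
 [253. 151.]
 [255.  60.]]
((576.042236328125, -125.45603942871094), (154.86558532714844, 92.9239273071289), 59.645870208740234)
seed off [ 11 107  19]
None
[267.97797752 356.11837178] ((540.7708740234375, -179.04025268554688), (39.889198303222656, 37.22148895263672), 63.942344665527344) [ 543.26528339 -176.98615779]
```

View pics/w4.png

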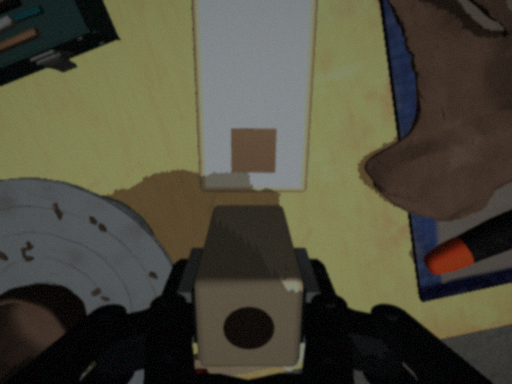

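The held post is upright, its bore at (248,328), and mark 2 shows at about (254,151) straight ahead.

```bash
python3 - <<'E'
from h import *
T=pose(); st(); w=cam("wrist")
br=lambda h:(h[...,0]<20)&(h[...,1]>60)&(h[...,2]<125)
r=rect(w,(254,151),.016,br); print(r)
s=rect(w,(254,100),.016,white); print(s)
c=np.array(r[0])/1000
a=np.radians(59.7); tx=np.array([np.cos(a),np.sin(a)]); ty=np.array([np.sin(a),-np.cos(a)])
# shelf centre in the old estimate vs new across ty
for n,pt in [("m2",c),("old m2",np.array([.554,-.162])),("sh",np.array(s[0])/1000),("old sh",np.array([.5928,-.0969]))]:
    d=pt-T[:2,3]; print(n,(d@tx*1000).round(1),(d@ty*1000).round(1))
E
```

```text
t 7.33 pos [ 0.5433 -0.177   0.1777] yaw 59.70 tilt 0.21 F [-0.5  0.2 -1.8] w 0.440 g 40.9 q [-0.36  0.11  1.89  0.    1.15  0.17]
((554.284912109375, -161.70089721679688), (38.05062484741211, 38.43745803833008), 59.6942253112793)
((575.6434326171875, -125.35868835449219), (154.9092559814453, 92.94308471679688), 59.26618194580078)
m2 18.8 1.8
old m2 18.4 1.7
sh 60.9 1.9
old sh 94.1 2.4
```

drive_tool(rows=[[0, 0, 0, 0.01, 0.0012, 0, 0.3], [0, 0, 0, 0.0102, 0.0012, 0, 0.3], [0, 0, 0, 0, 0, 0.025, 0.3], [0, 0, 0, 0, 0, 0.025, 0.3], [0, 0, 0, 0, 0, 0.025, 0.3], [0, 0, 0, 0, 0, 0.025, 0.3], [0, 0, 0, 0, 0, 0.015, 0.3], [0, 0, 0, 0, 0, 0, 0.3]])

```text
time: 8.05
tool_pos: [0.5519, -0.1582, 0.0575]
tcp_rot: [-2.716, -1.559, 0.012]
wrist_force: [-1.1, -0.6, -3.1]
width: 0.442
grip_force: 40.8
```

drive_tool(rows=[[0, 0, 0, 0, 0, 0, 0.3], [0, 0, 0, 0, 0, 0, 0.3]])

```text
time: 8.22
tool_pos: [0.5562, -0.16, 0.0632]
tcp_rot: [-2.722, -1.563, 0.001]
wrist_force: [0.4, -0.5, -0.1]
width: 0.441
grip_force: 40.8
```

```bash
python3 - <<'E'
from h import *
st(); go([.5546+.0007+.0005,-.1616+.0012-.0003,.050],59.6)
E
```

```text
t 8.22 pos [ 0.5562 -0.16    0.0632] yaw 59.71 tilt 0.16 F [ 0.4 -0.5 -0.1] w 0.441 g 40.8 q [-0.32  0.25  1.96  0.    0.94  0.2 ]
turn [-0.16 -0.04  0.11] shift [-0.0008 -0.      0.0132]
```

drive_tool(rows=[[-0.16, 0, 0.1, -0.0008, 0, 0.003, 0.3], [0, 0, 0, 0, 0, 0.003, 0.3], [0, 0, 0, 0, 0, 0.003, 0.3], [0, 0, 0, 0, 0, 0.002, 0.3], [0, 0, 0, 0, 0, 0.001, 0.3], [0, 0, 0, 0, 0, 0.001, 0.3], [0, 0, 0, 0, 0, 0, 0.3], [0, 0, 0, 0, 0, 0, 0.3]])

```text
time: 8.88
tool_pos: [0.5545, -0.1606, 0.0493]
tcp_rot: [-2.725, -1.561, 0.001]
wrist_force: [0.6, -0.3, -1.2]
width: 0.443
grip_force: 40.8
```

```bash
python3 - <<'E'
from h import *
st()
E
```

```text
t 8.88 pos [ 0.5545 -0.1606  0.0493] yaw 59.61 tilt 0.09 F [ 0.6 -0.3 -1.2] w 0.443 g 40.8 q [-0.33  0.26  1.97  0.    0.91  0.2 ]
```

drive_tool(rows=[[0, 0, 0, 0.0007, 0.0011, 0.0004, 0.3], [0, 0, 0, 0, 0, 0.001, 0.3], [0, 0, 0, 0, 0, 0.0005, 0.3], [0, 0, 0, 0, 0, 0, 0.3]])

```text
time: 9.22
tool_pos: [0.556, -0.1606, 0.049]
tcp_rot: [-2.725, -1.561, 0.001]
wrist_force: [-5.2, 1.0, 7.9]
width: 0.437
grip_force: 41.8
```

drive_tool(rows=[[0, 0, 0, 0, 0, 0.001, 0.3], [0, 0, 0, 0, 0, 0, 0.3], [0, 0, 0, 0, 0, 0, 0.3]])

```text
time: 9.47
tool_pos: [0.556, -0.1606, 0.049]
tcp_rot: [-2.725, -1.561, 0.001]
wrist_force: [-7.3, 1.2, 14.5]
width: 0.438
grip_force: 42.4
```

drive_tool(rows=[[0, 0, 0, 0, 0, -0.001, 0.7], [0, 0, 0, 0, 0, 0, 0.8], [0, 0, 0, 0, 0, 0, 1], [0, 0, 0, 0, 0, 0, 1], [0, 0, 0, 0, 0, 0, 1], [0, 0, 0, 0, 0, 0, 1]])

```text
time: 9.97
tool_pos: [0.5557, -0.1605, 0.0471]
tcp_rot: [-2.725, -1.561, 0.001]
wrist_force: [-0.0, -0.5, -0.2]
width: 0.998
grip_force: 0.0
```

drive_tool(rows=[[0, 0, 0, 0, 0, -0.02, 1], [0, 0, 0, 0, 0, -0.03, 1], [0, 0, 0, 0, 0, -0.03, 1], [0, 0, 0, 0, 0, -0.03, 1], [0, 0, 0, 0, 0, -0.03, 1], [0, 0, 0, 0, 0, 0, 1]])

```text
time: 10.47
tool_pos: [0.5603, -0.1621, 0.195]
tcp_rot: [2.719, 1.558, 0.012]
wrist_force: [1.3, -0.0, 1.0]
width: 1.001
grip_force: 0.0
```

```bash
python3 - <<'E'
from h import *
st(); go([.53,-.30,.19],18)
p=cam("top")
print(rect(p,proj(p,[.554,-.162,.092])[0]+[2,2],.092,white))
E
```

```text
t 10.47 pos [ 0.5603 -0.1621  0.195 ] yaw 59.61 tilt 0.62 F [ 1.3 -0.   1. ] w 1.001 g 0.0 q [-0.32  0.11  1.85  0.    1.17  0.21]
turn [ 0.52 -0.37 41.61] shift [-0.0714  0.1218  0.005 ]
seed off [105   9  58]
None
```

drive_tool(rows=[[0.2, -0.1, 6, 0, 0, 0, 1], [0, 0, 6, 0, 0, 0, 1], [0, 0, 6, 0, 0, 0, 1], [0, 0, 6, 0, 0, 0, 1], [0, 0, 6, 0, 0, 0, 1], [0, 0, 6, 0, 0, 0, 1], [0, 0, 5.6, 0, 0, 0, 1]])

```text
time: 11.1
tool_pos: [0.5549, -0.1603, 0.1854]
tcp_rot: [-3.101, -0.483, 0.012]
wrist_force: [-0.2, 0.0, -0.4]
width: 1.001
grip_force: 0.0
```

drive_tool(rows=[[0, 0, 0, -0.0143, 0.0244, 0, 1], [0, 0, 0, -0.0143, 0.0244, 0, 1], [0, 0, 0, -0.0143, 0.0244, 0, 1], [0, 0, 0, -0.0143, 0.0244, 0, 1], [0, 0, 0, -0.0143, 0.0244, 0, 1], [0, 0, 0, 0, 0, 0, 1], [0, 0, 0, 0, 0, 0, 1]])

```text
time: 11.68
tool_pos: [0.5245, -0.2996, 0.1856]
tcp_rot: [-3.099, -0.487, 0.011]
wrist_force: [-0.2, -1.2, -0.3]
width: 1.003
grip_force: 0.0
```

```bash
python3 - <<'E'
from h import *
st(); T=pose(); w=cam("wrist"); save(w,"w5")
for m in masks_of(w,"post_a"): print(m["score"],m["bbox"])
E
```

```text
t 11.68 pos [ 0.5245 -0.2996  0.1856] yaw 17.85 tilt 0.45 F [-0.2 -1.2 -0.3] w 1.003 g 0.0 q [-0.56  0.17  1.81 -0.    1.18  0.7 ]
0.79 [25.6, 54.7, 137.9, 129.2]
0.62 [241.8, 177.8, 290.5, 247.4]
```

View pics/w5.png

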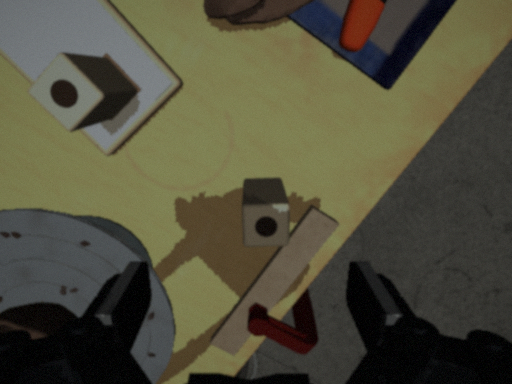

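Post A stands on mark 2, its bore at (64,93). Post B's top is the square (244–290, 205–246), in shadow.

```bash
python3 - <<'E'
from h import *
st(); T=pose(); w=cam("wrist"); h=cv2.cvtColor(w["color"],cv2.COLOR_RGB2HSV)
print("postA",rect(w,(50,93),.092,lambda h:(h[...,1]<75)&(h[...,2]>70)))
for u in (236,240,248,256,285,294,298): print(u,h[225,u])
for v in (198,202,206,210,240,244,248,252): print(v,h[v,255])
a=w["color"].astype(int)
t=lambda h:(h[...,1]<np.where(h[...,2]>110,60,84))&(h[...,2]>80)
print(rect(w,(252,215),.076,t)); print(rect(w,(265,242),.076,t))
E
```

```text
t 11.78 pos [ 0.5251 -0.298   0.186 ] yaw 17.99 tilt 0.43 F [ 0.2  0.7 -0.4] w 0.997 g 0.0 q [-0.56  0.17  1.81 -0.    1.18  0.7 ]
postA ((576.2952270507812, -165.64376831054688), (107.42615509033203, 79.13240051269531), 59.65683364868164)
236 [ 19 120  85]
240 [ 19 131  82]
248 [19 72 85]
256 [20 73 63]
285 [20 70 84]
294 [ 29  95 124]
298 [28 92 50]
198 [23 58 35]
202 [20 87 35]
206 [19 65 67]
210 [20 64 87]
240 [19 66 85]
244 [19 75 85]
248 [ 18 115  80]
252 [ 17 123  83]
((449.06793212890625, -322.1190185546875), (70.31228637695312, 158.1690673828125), 74.86116027832031)
((449.06793212890625, -322.1190185546875), (70.31228637695312, 158.1690673828125), 74.86116027832031)
```

```bash
python3 - <<'E'
from h import *
st(); T=pose(); w=cam("wrist")
def win(x0,x1,y0,y1,f):
    def t(h):
        m=f(h); o=np.zeros_like(m); o[y0:y1,x0:x1]=m[y0:y1,x0:x1]; return o
    return t
f=lambda h:(h[...,1]<np.where(h[...,2]>110,62,95))&(h[...,2]>57)|((h[...,2]<57)&(np.hypot(*(np.indices(h.shape[:2])-np.array([226,266])[:,None,None]))<14))
r=rect(w,(250,215),.076,win(236,294,203,252,f)); print(r)
r=rect(w,(50,93),.092,win(20,110,40,135,lambda h:(h[...,1]<75)&(h[...,2]>70))); print("A",r)
rr=f(cv2.cvtColor(w["color"],cv2.COLOR_RGB2HSV)); 
for v in range(200,252,4): print(v,''.join('#' if x else '.' for x in rr[v,232:298]))
E
```

```text
t 11.83 pos [ 0.5254 -0.2977  0.1863] yaw 18.04 tilt 0.40 F [-0.2  0.1 -0.2] w 1.002 g 0.0 q [-0.56  0.17  1.81 -0.    1.18  0.7 ]
((496.2821960449219, -323.5755310058594), (41.823848724365234, 39.227027893066406), 19.879169464111328)
A ((558.3798217773438, -162.28213500976562), (57.13001251220703, 59.98680877685547), 17.956865310668945)
200 ..................................................................
204 ..........................................################........
208 ............################################################......
212 ............###############################################.......
216 ............###############################################.......
220 .............##############################################.......
224 .............##############################################.......
228 .............##############################################....#..
232 .............###############################################....##
236 .............############################.################...#####
240 .............#####################################################
244 .............#####################################################
248 ...................................................###############
```

```bash
python3 - <<'E'
from h import *
st(); T=pose(); w=cam("wrist")
X=back(w,[(244,206),(291,204),(291.5,245),(245,247)],.076)
print(X.round(4),X.mean(0)); d=X[1]-X[0]; e=X[0]-X[3]; g=X[2]-X[3]; k=X[1]-X[2]
for v in (d,g,e,k): print(np.linalg.norm(v[:2])*1000, np.degrees(np.arctan2(v[1],v[0])))
Q=go([*X.mean(0)[:2],.10],19); 
E
```

```text
t 11.88 pos [ 0.5256 -0.2976  0.1866] yaw 18.07 tilt 0.37 F [-0.3 -0.2 -0.5] w 1.001 g 0.0 q [-0.56  0.17  1.81 -0.    1.18  0.7 ]
[[ 0.5087 -0.2987  0.076 ]
 [ 0.5217 -0.3332  0.076 ]
 [ 0.4882 -0.3461  0.076 ]
 [ 0.4746 -0.3105  0.076 ]] [ 0.49831729 -0.32210741  0.076     ]
36.902265119170124 -69.27343663745918
38.09987530371636 -69.10028817984202
36.03932675735278 19.105112261407292
35.91019777637803 21.010044847609414
turn [-0.22  0.27 -0.92] shift [-0.0339  0.0143  0.0869]
```

```bash
python3 - <<'E'
from h import *
w=cam("wrist"); st()
print(back(w,[(325,215),(235,350),(255,320),(310,345),(300,295)],.02).round(3))
a=np.radians(20.3); tx=np.array([np.cos(a),np.sin(a)]); ty=np.array([np.sin(a),-np.cos(a)]); c=np.array([.4983,-.3221])
for s in (1,-1):
  for x in (-.011,.011):
    for y in (.042,.058):
      q=c+tx*x+ty*y*s; print(s,q.round(3),proj(w,[*q,.055])[0].round(),proj(w,[*q,.02])[0].round())
go([*c,.11],20.3)
E
```

```text
t 11.98 pos [ 0.5259 -0.2976  0.1871] yaw 18.09 tilt 0.33 F [0.9 0.5 0.4] w 0.997 g 0.0 q [-0.56  0.17  1.8  -0.    1.18  0.7 ]
[[ 0.503 -0.382  0.02 ]
 [ 0.319 -0.348  0.02 ]
 [ 0.365 -0.357  0.02 ]
 [ 0.352 -0.426  0.02 ]
 [ 0.41  -0.392  0.02 ]]
1 [ 0.503 -0.365] [315. 226.] [309. 211.]
1 [ 0.508 -0.38 ] [334. 225.] [325. 210.]
1 [ 0.523 -0.358] [316. 202.] [309. 189.]
1 [ 0.529 -0.373] [335. 202.] [326. 189.]
-1 [ 0.473 -0.287] [219. 229.] [222. 214.]
-1 [ 0.468 -0.272] [200. 230.] [205. 214.]
-1 [ 0.494 -0.279] [217. 206.] [220. 192.]
-1 [ 0.488 -0.264] [198. 206.] [203. 193.]
turn [-0.2   0.26 -2.21] shift [-0.0344  0.0134  0.0771]
```

drive_tool(rows=[[-0.2, 0.26, -2.2, 0, 0, 0, 1], [0, 0, 0, -0.0115, 0.0045, 0.02, 1], [0, 0, 0, -0.0115, 0.0045, 0.02, 1], [0, 0, 0, -0.0114, 0.0044, 0.02, 1], [0, 0, 0, 0, 0, 0.017, 1], [0, 0, 0, 0, 0, 0, 1], [0, 0, 0, 0, 0, 0, 1], [0, 0, 0, 0, 0, 0, 1]])

```text
time: 12.65
tool_pos: [0.4991, -0.3232, 0.1115]
tcp_rot: [3.091, 0.552, 0.002]
wrist_force: [0.6, 0.1, 0.9]
width: 1.0
grip_force: 0.0
```

```bash
python3 - <<'E'
from h import *
st(); go([.4983,-.3221,.045],20.3)
E
```

```text
t 12.65 pos [ 0.4991 -0.3232  0.1115] yaw 20.26 tilt 0.12 F [0.6 0.1 0.9] w 1.000 g 0.0 q [-0.62  0.21  1.9   0.    1.03  0.6 ]
turn [ 0.1  -0.07 -0.04] shift [-0.0004 -0.0013  0.0665]
```

drive_tool(rows=[[0, 0, 0, -0.0004, -0.0013, 0.015, 1], [0, 0, 0, 0, 0, 0.02, 1], [0, 0, 0, 0, 0, 0.018, 1], [0, 0, 0, 0, 0, 0.01, 1], [0, 0, 0, 0, 0, 0.0035, 1], [0, 0, 0, 0, 0, 0, 1], [0, 0, 0, 0, 0, 0, 1], [0, 0, 0, 0, 0, 0, 0.3]], force=40)

```text
time: 13.32
tool_pos: [0.4985, -0.3229, 0.0455]
tcp_rot: [3.09, 0.551, 0.003]
wrist_force: [0.7, -0.8, -0.2]
width: 0.885
grip_force: 0.0
```

drive_tool(rows=[[0, 0, 0, 0, 0, 0, 0.3], [0, 0, 0, 0, 0, 0, 0.3], [0, 0, 0, 0, 0, 0, 0.3], [0, 0, 0, 0, 0, 0, 0.3], [0, 0, 0, 0, 0, 0, 0.3], [0, 0, 0, 0, 0, 0, 0.3], [0, 0, 0, 0, 0, 0, 0.3]])

```text
time: 13.9
tool_pos: [0.4978, -0.3226, 0.0447]
tcp_rot: [3.092, 0.551, 0.002]
wrist_force: [-0.6, 0.5, 5.2]
width: 0.439
grip_force: 41.4
```

```bash
python3 - <<'E'
from h import *
st(); w=cam("wrist"); T=pose(); save(w,"w6")
a=w["color"].astype(float).mean(2)
print(proj(w,[T[0,3],T[1,3],.076]))
print(a[240:310:2,226:232].mean(1).round()); print(a[300:384:2,226:232].mean(1).round())
T[2,3]+=.11; go([.52,-.205,.19],59.6,T)
E
```

```text
t 13.90 pos [ 0.4978 -0.3226  0.0447] yaw 20.21 tilt 0.10 F [-0.6  0.5  5.2] w 0.439 g 41.4 q [-0.62  0.29  1.94 -0.    0.91  0.6 ]
[[249.69838902 299.5876869 ]]
[ 36.  35.  35.  36.  35.  35.  37.  46.  66.  94. 106. 109.  92.  76.
  69.  67.  69.  67.  68.  68.  67.  68.  68.  65.  57.  43.  29.  22.
  15.  12.  13.  12.  14.  15.  20.]
[13. 12. 14. 15. 20. 30. 38. 55. 65. 66. 67. 65. 65. 65. 64. 66. 65. 65.
 59. 51. 54. 54. 56. 56. 56. 56. 53. 49. 41. 33. 27. 25. 31. 40. 53. 67.
 73. 65. 25.  6.  2.  3.]
turn [ 1.000e-01 -2.000e-02 -3.939e+01] shift [ 0.1126 -0.0403 -0.0353]
```

View pics/w6.png

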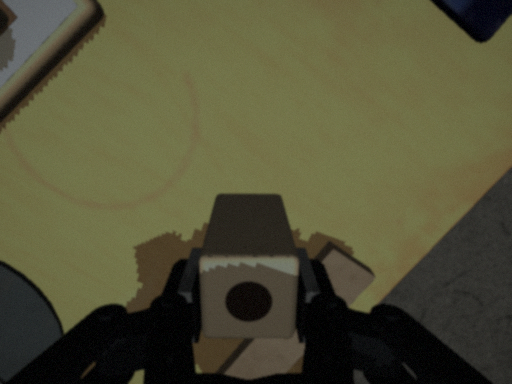

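```bash
python3 - <<'E'
from h import *
st(); w=cam("wrist"); T=pose()
for c in [(249,256.5),(249,337.5),(199.5,297),(298.5,297)]:
    X=back(w,c,.076)[0]; print(c,((X-T[:3,3])@T[:3,:3]*1000).round(1))
a=np.radians(59.6); tx=np.array([np.cos(a),np.sin(a)])
m1=np.array([.5925,-.0969])+.075*tx; T[2,3]+=.12; print(m1)
go([*m1,.17],59.6,T)
E
```

```text
t 13.95 pos [ 0.4978 -0.3226  0.0447] yaw 20.21 tilt 0.10 F [0.3 0.2 5.2] w 0.440 g 41.4 q [-0.62  0.29  1.94 -0.    0.91  0.6 ]
(249, 256.5) [ 18.5  -0.3 -31.3]
(249, 337.5) [-17.7  -0.3 -31.3]
(199.5, 297) [  1.2 -19.1 -31.3]
(298.5, 297) [  1.2  18.5 -31.3]
[ 0.63045253 -0.03221147]
turn [ 1.000e-01 -2.000e-02 -3.939e+01] shift [ 0.3176 -0.0325 -0.0053]
```

drive_tool(rows=[[0, 0, 0, 0, 0, -0.015, 0.3], [0, 0, 0, 0, 0, -0.03, 0.3], [0, 0, 0, 0, 0, -0.03, 0.3], [0, 0, 0, 0, 0, -0.03, 0.3], [0, 0, -6, 0, 0, -0.02, 0.3], [0, 0, -6.7, 0, 0, 0, 0.3], [0, 0, -6.7, 0, 0, 0, 0.3], [0, 0, -6.7, 0, 0, 0, 0.3]])

```text
time: 14.67
tool_pos: [0.4969, -0.322, 0.1687]
tcp_rot: [2.885, 1.244, 0.0]
wrist_force: [0.4, 0.5, -1.7]
width: 0.437
grip_force: 40.7
```

drive_tool(rows=[[0, 0, -6.7, 0, 0, 0, 0.3], [0, 0, -6.6, 0, 0, 0, 0.3], [0, 0, 0, 0.025, -0.0027, 0, 0.3], [0, 0, 0, 0.0266, -0.0027, 0, 0.3], [0, 0, 0, 0.0266, -0.0027, 0, 0.3], [0, 0, 0, 0.0266, -0.0027, 0, 0.3], [0, 0, 0, 0.0266, -0.0027, 0, 0.3], [0, 0, 0, 0.0266, -0.0027, 0, 0.3]])

```text
time: 15.33
tool_pos: [0.5627, -0.1763, 0.1676]
tcp_rot: [-2.725, -1.561, 0.002]
wrist_force: [0.6, -0.4, -2.0]
width: 0.437
grip_force: 40.6
```

drive_tool(rows=[[0, 0, 0, 0.0266, -0.0027, 0, 0.3], [0, 0, 0, 0.0266, -0.0027, 0, 0.3], [0, 0, 0, 0.0266, -0.0027, 0, 0.3], [0, 0, 0, 0.0266, -0.0027, 0, 0.3], [0, 0, 0, 0.0266, -0.0027, 0, 0.3], [0, 0, 0, 0.02, -0.0027, 0, 0.3], [0, 0, 0, 0.0066, 0, 0, 0.3], [0, 0, 0, 0, 0, 0, 0.3]])

```text
time: 16.0
tool_pos: [0.6298, -0.0302, 0.1677]
tcp_rot: [-2.724, -1.565, 0.002]
wrist_force: [0.5, -0.4, -1.0]
width: 0.442
grip_force: 40.6
```

drive_tool(rows=[[0, 0, 0, 0, 0, 0, 0.3], [0, 0, 0, 0, 0, 0, 0.3]])

```text
time: 16.17
tool_pos: [0.6292, -0.0328, 0.1682]
tcp_rot: [2.726, 1.561, -0.002]
wrist_force: [-0.3, -0.3, -1.8]
width: 0.439
grip_force: 40.6
```

```bash
python3 - <<'E'
from h import *
st(); go([.6302,-.0326,.065],59.6)
E
```

```text
t 16.17 pos [ 0.6292 -0.0328  0.1682] yaw 59.58 tilt 0.08 F [-0.3 -0.3 -1.8] w 0.439 g 40.6 q [-0.09  0.23  1.77 -0.    1.15  0.44]
turn [-0.02  0.07 -0.02] shift [0.0007 0.0008 0.1032]
```

drive_tool(rows=[[0, 0, 0, 0.0007, 0.0008, 0.015, 0.3], [0, 0, 0, 0, 0, 0.025, 0.3], [0, 0, 0, 0, 0, 0.025, 0.3], [0, 0, 0, 0, 0, 0.018, 0.3], [0, 0, 0, 0, 0, 0.01, 0.3], [0, 0, 0, 0, 0, 0.006, 0.3], [0, 0, 0, 0, 0, 0.003, 0.3], [0, 0, 0, 0, 0, 0, 0.3]])

```text
time: 16.83
tool_pos: [0.6312, -0.0322, 0.067]
tcp_rot: [2.726, 1.56, 0.0]
wrist_force: [-0.3, -0.2, -0.8]
width: 0.439
grip_force: 40.6
```

drive_tool(rows=[[0, 0, 0, 0, 0, 0, 0.3], [0, 0, 0, 0, 0, 0, 0.3]])

```text
time: 17.0
tool_pos: [0.6323, -0.0319, 0.0684]
tcp_rot: [2.724, 1.56, 0.004]
wrist_force: [-0.1, -0.1, -1.3]
width: 0.44
grip_force: 40.6
```

```bash
python3 - <<'E'
from h import *
st(); go([.6302,-.0326,.0607],59.6)
E
```

```text
t 17.00 pos [ 0.6323 -0.0319  0.0684] yaw 59.60 tilt 0.18 F [-0.1 -0.1 -1.3] w 0.440 g 40.6 q [-0.09  0.33  1.84 -0.    0.97  0.44]
turn [ 0.17 -0.05  0.  ] shift [-0.0017 -0.0014  0.0077]
```

drive_tool(rows=[[0.1, 0, 0, -0.0012, -0.001, 0.003, 0.3], [0, 0, 0, 0, 0, 0.002, 0.3], [0, 0, 0, 0, 0, 0.001, 0.3], [0, 0, 0, 0, 0, 0.001, 0.3], [0, 0, 0, 0, 0, 0, 0.3], [0, 0, 0, 0, 0, 0, 0.3]])

```text
time: 17.5
tool_pos: [0.6296, -0.0321, 0.0608]
tcp_rot: [-2.725, -1.561, 0.001]
wrist_force: [-3.2, -0.2, 5.6]
width: 0.438
grip_force: 41.3
```

```bash
python3 - <<'E'
from h import *
st(); go([.6302,-.0326,.0607],59.6)
E
```

```text
t 17.50 pos [ 0.6296 -0.0321  0.0608] yaw 59.62 tilt 0.07 F [-3.2 -0.2  5.6] w 0.438 g 41.3 q [-0.09  0.33  1.85  0.    0.96  0.44]
turn [-0.06  0.01  0.02] shift [-0.0001  0.0007  0.0001]
```

drive_tool(rows=[[0, 0, 0, 0, 0, 0, 0.7], [0, 0, 0, 0, 0, 0, 0.8], [0, 0, 0, 0, 0, 0, 1], [0, 0, 0, 0, 0, 0, 1], [0, 0, 0, 0, 0, 0, 1], [0, 0, 0, 0, 0, 0, 1], [0, 0, 0, 0, 0, -0.02, 1], [0, 0, 0, 0, 0, -0.04, 1]])

```text
time: 18.17
tool_pos: [0.6245, -0.0318, 0.1139]
tcp_rot: [-2.719, -1.557, 0.017]
wrist_force: [-0.1, -0.0, -0.9]
width: 1.004
grip_force: 0.0
```

drive_tool(rows=[[0, 0, 0, 0, 0, -0.04, 1], [0, 0, 0, 0, 0, -0.04, 1], [0, 0, 0, 0, 0, -0.04, 1], [0, 0, 0, 0, 0, -0.04, 1], [0, 0, 0, 0, 0, -0.03, 1], [0, 0, 0, 0.0195, -0.0146, 0, 1], [0, 0, 0, 0.0195, -0.0146, 0, 1], [0, 0, 0, 0.0195, -0.0146, 0, 1]])

```text
time: 18.83
tool_pos: [0.622, 0.0407, 0.3113]
tcp_rot: [2.727, 1.56, 0.002]
wrist_force: [-0.2, -0.1, 0.6]
width: 0.997
grip_force: 0.0
```

```bash
python3 - <<'E'
from h import *
st(); go([.59,.355,.32],59.6)
E
```

```text
t 18.83 pos [0.622  0.0407 0.3113] yaw 59.53 tilt 0.08 F [-0.2 -0.1  0.6] w 0.997 g 0.0 q [0.03 0.13 1.62 0.   1.39 0.56]
turn [ 0.05 -0.07 -0.07] shift [ 0.2549 -0.1867 -0.0087]
```

drive_tool(rows=[[0, 0, 0, 0.0255, -0.0187, -0.0009, 1], [0, 0, 0, 0.0255, -0.0187, -0.0009, 1], [0, 0, 0, 0.0255, -0.0187, -0.0009, 1], [0, 0, 0, 0.0255, -0.0187, -0.0009, 1], [0, 0, 0, 0.0255, -0.0187, -0.0009, 1], [0, 0, 0, 0.0255, -0.0187, -0.0009, 1], [0, 0, 0, 0.0255, -0.0187, -0.0009, 1], [0, 0, 0, 0.0255, -0.0187, -0.0009, 1]])

```text
time: 19.5
tool_pos: [0.5954, 0.2935, 0.3172]
tcp_rot: [-2.725, -1.561, 0.001]
wrist_force: [0.8, -0.8, 0.3]
width: 0.999
grip_force: 0.0
```

drive_tool(rows=[[0, 0, 0, 0.0255, -0.0187, -0.0009, 1], [0, 0, 0, 0.02, -0.0187, -0.0009, 1], [0, 0, 0, 0, 0, 0, 1], [0, 0, 0, 0, 0, 0, 1], [0, 0, 0, 0, 0, 0, 1], [0, 0, 0, 0, 0, 0, 1]])

```text
time: 20.0
tool_pos: [0.5868, 0.3491, 0.319]
tcp_rot: [-2.726, -1.56, 0.002]
wrist_force: [0.2, 0.2, -0.6]
width: 0.999
grip_force: 0.0
```

```bash
python3 - <<'E'
from h import *
st(); w=cam("wrist"); save(w,"w7")
for t in ["bar_shelf","bowl","vase","round_prop","glaze_cup"]:
    for m in masks_of(w,t): print(t,round(m["score"],2),m["bbox"],m["mask"].sum())
E
```

```text
t 20.00 pos [0.5868 0.3491 0.319 ] yaw 59.56 tilt 0.07 F [ 0.2  0.2 -0.6] w 0.999 g 0.0 q [0.5  0.24 1.47 0.   1.43 1.03]
bar_shelf 0.88 [94.8, 116.3, 184.1, 249.6] 5803
bowl 0.6 [243.6, 108.0, 288.5, 161.1] 1874
vase 0.84 [228.9, 204.5, 277.0, 267.8] 2046
round_prop 0.74 [318.2, 193.9, 356.1, 235.1] 1034
glaze_cup 0.56 [334.8, 89.1, 392.9, 141.9] 2310
```

View pics/w7.png

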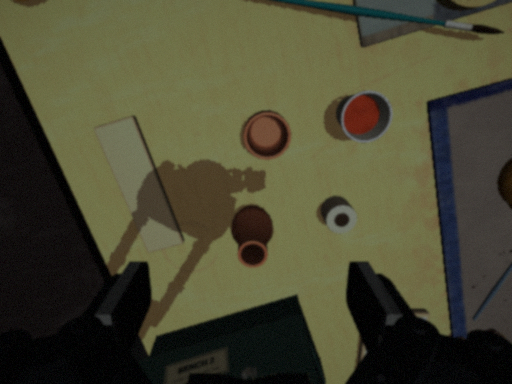

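The view shows the bowl rim at about (266,134), the vase rim at (252,252) with its belly at (252,225), the bar from (115,120) to (165,247), the prop at (341,217) and the cup at (363,117).

```bash
cat >> h.py <<'E'
from scipy.optimize import least_squares
BOWL=[(0,.021),(.02,.029),(.046,.029)]; VASE=[(0,.024),(.018,.029),(.034,.029),(.058,.018),(.102,.018)]
CUP=[(0,.029),(.058,.0295)]; PROP=[(0,.021),(.04,.021)]
th=np.linspace(0,2*np.pi,48)
def sil(p,prof,x,y,z0=0):
    return np.vstack([proj(p,np.c_[x+r*np.cos(th),y+r*np.sin(th),np.full(48,z0+z)]) for z,r in prof])
def rfit(p,prof,mask,x0,z0=0):
    """position whose model silhouette matches the mask (bbox and centroid of the filled model)"""
    ys,xs=np.nonzero(mask); ob=np.array([xs.min(),xs.max()+1,ys.min(),ys.max()+1])-.5
    def f(q):
        s=sil(p,prof,*q,z0); return np.r_[s.min(0)[0],s.max(0)[0],s.min(0)[1],s.max(0)[1]]-ob
    r=least_squares(f,x0,x_scale=.01); return r.x,r.fun.round(1)
E
python3 - <<'E'
from h import *
st(); w=cam("wrist")
for n,pr,x0 in [("bowl",BOWL,(.6,.346)),("vase",VASE,(.531,.244)),("round_prop",PROP,(.64,.2)),("glaze_cup",CUP,(.72,.31))]:
    m=masks_of(w,n)[0]; print(n,rfit(w,pr,m["mask"],x0))
m=masks_of(w,"bar_shelf")[0]["mask"].astype(np.uint8)
c=max(cv2.findContours(m,cv2.RETR_EXTERNAL,cv2.CHAIN_APPROX_NONE)[0],key=len)
print("bar",cv2.minAreaRect((back(w,c[:,0],.014)[:,:2]*1000).astype(np.float32)))
E
```

```text
t 20.30 pos [0.5868 0.3494 0.3192] yaw 59.54 tilt 0.07 F [-0.8  0.4  0.1] w 1.001 g 0.0 q [0.5  0.24 1.47 0.   1.43 1.03]
bowl (array([0.61158515, 0.35025644]), array([-1. ,  1. , -0. ,  0.1]))
vase (array([0.53095597, 0.24769252]), array([-0.3,  0.3, -0.1,  0.1]))
round_prop (array([0.64110278, 0.20387806]), array([-0.3,  0.3, -0.1,  0.1]))
glaze_cup (array([0.72385951, 0.31211109]), array([-3.1,  2.7, -0.7,  0.8]))
bar ((428.05633544921875, 370.3905944824219), (188.16299438476562, 59.86226272583008), 76.76526641845703)
```

```bash
python3 - <<'E'
from h import *
st(); go([.608,.349,.14],59.6)
E
```

```text
t 20.60 pos [0.5866 0.3501 0.3191] yaw 59.61 tilt 0.07 F [ 0.4  0.4 -0.4] w 1.000 g 0.0 q [0.5  0.24 1.47 0.   1.43 1.03]
turn [-0.07  0.01  0.01] shift [0.0099 0.019  0.1791]
```

drive_tool(rows=[[0, 0, 0, 0.002, 0.004, 0.03, 1], [0, 0, 0, 0.002, 0.004, 0.035, 1], [0, 0, 0, 0.002, 0.004, 0.035, 1], [0, 0, 0, 0.002, 0.004, 0.035, 1], [0, 0, 0, 0.002, 0.003, 0.025, 1], [0, 0, 0, 0, 0, 0.019, 1], [0, 0, 0, 0, 0, 0, 1], [0, 0, 0, 0, 0, 0, 1]])

```text
time: 21.27
tool_pos: [0.6068, 0.3488, 0.1384]
tcp_rot: [-2.725, -1.561, 0.007]
wrist_force: [0.7, 0.7, 0.6]
width: 1.001
grip_force: 0.0
```

drive_tool(rows=[[0, 0, 0, 0, 0, 0, 1], [0, 0, 0, 0, 0, 0, 1]])

```text
time: 21.43
tool_pos: [0.6093, 0.3502, 0.1429]
tcp_rot: [-2.725, -1.561, -0.006]
wrist_force: [0.4, -0.3, 0.3]
width: 1.001
grip_force: 0.0
```

```bash
python3 - <<'E'
from h import *
st(); w=cam("wrist"); save(w,"w8"); m=masks_of(w,"bowl"); print([(k["score"],k["bbox"]) for k in m])
x,r=rfit(w,BOWL,m[0]["mask"],(.61,.35)); print(x,r)
go([*x,.05],59.6)
a=w["color"][:,:,::-1].copy()
for s in sil(w,BOWL,*x): cv2.circle(a,tuple(int(round(v)) for v in s),1,(255,0,0),-1)
cv2.imwrite("pics/w8.png",a)
E
```

```text
t 21.43 pos [0.6093 0.3502 0.1429] yaw 59.62 tilt 0.21 F [ 0.4 -0.3  0.3] w 1.001 g 0.0 q [0.49 0.37 1.63 0.   1.14 1.02]
[(0.74, [212.8, 142.9, 291.0, 231.6])]
[0.61126452 0.35047392] [-0.  0. -0.  0.]
turn [ 0.06 -0.19  0.02] shift [0.0015 0.0016 0.0927]
```

View pics/w8.png

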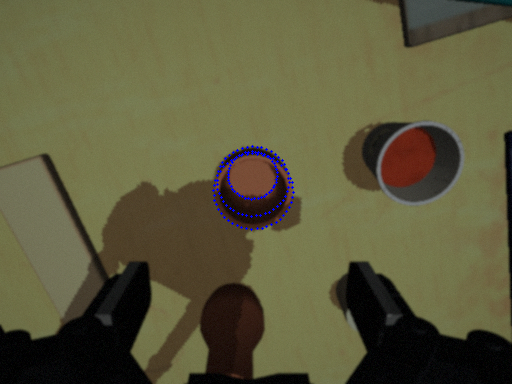

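The model outline (blue) coincides with the bowl at (252,187), so I'll descend and grip it gently.

drive_tool(rows=[[0, -0.15, 0, 0.0015, 0.0016, 0.02, 1], [0, 0, 0, 0, 0, 0.03, 1], [0, 0, 0, 0, 0, 0.03, 1], [0, 0, 0, 0, 0, 0.025, 1], [0, 0, 0, 0, 0, 0.015, 1], [0, 0, 0, 0, 0, 0.008, 1], [0, 0, 0, 0, 0, 0.004, 1], [0, 0, 0, 0, 0, 0.003, 1]], force=25)

```text
time: 22.2
tool_pos: [0.6106, 0.3501, 0.0061]
tcp_rot: [2.726, 1.561, -0.002]
wrist_force: [0.9, 0.2, -0.3]
width: 1.002
grip_force: 0.0
```

drive_tool(rows=[[0, 0, 0, 0, 0, 0, 1], [0, 0, 0, 0, 0, 0, 1], [0, 0, 0, 0, 0, 0, 1]])

```text
time: 22.45
tool_pos: [0.6109, 0.3501, 0.0068]
tcp_rot: [2.726, 1.561, -0.0]
wrist_force: [0.4, 0.8, -0.5]
width: 1.002
grip_force: 0.0
```

```bash
python3 - <<'E'
from h import *
st(); go([.6113,.3505,.008],59.6)
E
```

```text
t 22.45 pos [0.6109 0.3501 0.0068] yaw 59.61 tilt 0.03 F [ 0.4  0.8 -0.5] w 1.002 g 0.0 q [ 0.49  0.52  1.7  -0.    0.92  1.02]
turn [0.02 0.02 0.01] shift [ 0.0005  0.0002 -0.0012]
```

drive_tool(rows=[[0, 0, 0, 0.0003, 0.0002, 0, 0.8], [0, 0, 0, 0, 0, 0, 0.75], [0, 0, 0, 0, 0, 0, 0.7], [0, 0, 0, 0, 0, 0, 0.6], [0, 0, 0, 0, 0, 0, 0.5], [0, 0, 0, 0, 0, 0, 0.5], [0, 0, 0, 0, 0, 0, 0.5], [0, 0, 0, 0, 0, 0, 0.5]], force=25)

```text
time: 23.12
tool_pos: [0.6107, 0.3499, 0.0059]
tcp_rot: [2.726, 1.561, -0.003]
wrist_force: [0.4, -0.4, 5.4]
width: 0.676
grip_force: 27.3
```

```bash
python3 - <<'E'
from h import *
st(); w=cam("wrist"); T=pose(); m=masks_of(w,"bowl"); print([(k["score"],k["bbox"]) for k in m])
if m: print(rfit(w,BOWL,m[0]["mask"],(.61,.35)),T[:2,3])
save(w,"w9"); T[2,3]+=.18; go([.5925,-.0969,.19],59.6,T)
E
```

```text
t 23.12 pos [0.6107 0.3499 0.0059] yaw 59.61 tilt 0.10 F [ 0.4 -0.4  5.4] w 0.676 g 27.3 q [ 0.49  0.52  1.7  -0.    0.92  1.02]
[(0.78, [167.4, 209.4, 328.8, 379.5])]
(array([0.61014614, 0.35257099]), array([-1.2,  1.2,  1.1, -1.1])) [0.61059606 0.34995121]
turn [-0.03  0.1   0.01] shift [-0.3946  0.2105 -0.0041]
```

drive_tool(rows=[[0, 0, 0, 0, 0, -0.01, 0.5], [0, 0, 0, 0, 0, -0.02, 0.5], [0, 0, 0, 0, 0, -0.03, 0.5], [0, 0, 0, 0, 0, -0.035, 0.5], [0, 0, 0, 0, 0, -0.035, 0.5], [0, 0, 0, 0, 0, -0.035, 0.5], [0, 0, 0, 0, 0, -0.025, 0.5], [0, 0, 0, 0, 0, -0.014, 0.5]])

```text
time: 23.88
tool_pos: [0.6117, 0.3508, 0.2137]
tcp_rot: [2.726, 1.561, 0.004]
wrist_force: [0.3, 0.0, -0.2]
width: 0.68
grip_force: 27.2
```

drive_tool(rows=[[0, 0, 0, -0.012, 0.0066, 0, 0.5], [0, 0, 0, -0.02, 0.011, 0, 0.5], [0, 0, 0, -0.0247, 0.0132, 0, 0.5], [0, 0, 0, -0.0247, 0.0132, 0, 0.5], [0, 0, 0, -0.0247, 0.0132, 0, 0.5], [0, 0, 0, -0.0247, 0.0132, 0, 0.5], [0, 0, 0, -0.0247, 0.0132, 0, 0.5], [0, 0, 0, -0.0247, 0.0132, 0, 0.5]])

```text
time: 24.55
tool_pos: [0.6003, 0.143, 0.2058]
tcp_rot: [-2.725, -1.561, 0.014]
wrist_force: [1.4, 0.4, -0.7]
width: 0.676
grip_force: 27.2
```

drive_tool(rows=[[0, 0, 0, -0.0247, 0.0132, 0, 0.5], [0, 0, 0, -0.0247, 0.0132, 0, 0.5], [0, 0, 0, -0.0247, 0.0132, 0, 0.5], [0, 0, 0, -0.0247, 0.0132, 0, 0.5], [0, 0, 0, -0.0247, 0.0132, 0, 0.5], [0, 0, 0, -0.0247, 0.0132, 0, 0.5], [0, 0, 0, -0.0247, 0.0132, 0, 0.5], [0, 0, 0, -0.0247, 0.0132, 0, 0.5]])

```text
time: 25.22
tool_pos: [0.5911, -0.08, 0.2063]
tcp_rot: [-2.724, -1.56, 0.012]
wrist_force: [-0.3, -0.3, -0.8]
width: 0.677
grip_force: 27.2
```

drive_tool(rows=[[0, 0, 0, -0.012, 0.0066, 0, 0.5], [0, 0, 0, -0.006, 0.002, 0, 0.5], [0, 0, 0, 0, 0, 0, 0.5], [0, 0, 0, 0, 0, 0, 0.5], [0, 0, 0, 0, 0, 0, 0.5]])

```text
time: 25.63
tool_pos: [0.592, -0.0969, 0.2093]
tcp_rot: [-2.725, -1.562, 0.005]
wrist_force: [0.1, -0.4, -0.9]
width: 0.676
grip_force: 27.2
```

```bash
python3 - <<'E'
from h import *
st(); go([.5919,-.0979,.10],59.6); w=cam("wrist"); save(w,"w10")
E
```

```text
t 25.63 pos [ 0.592  -0.0969  0.2093] yaw 59.66 tilt 0.20 F [ 0.1 -0.4 -0.9] w 0.676 g 27.2 q [-0.2   0.14  1.79 -0.    1.21  0.33]
turn [-0.14  0.14  0.06] shift [-0.0009  0.0005  0.1093]
```

View pics/w10.png

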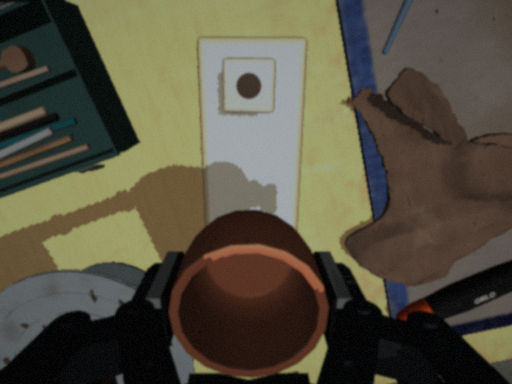

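The bowl is held level and post B's top, centred at (249,85), sits squarely on the far mark.

drive_tool(rows=[[-0.14, 0.14, 0, -0.0009, 0.0005, 0.015, 0.5], [0, 0, 0, 0, 0, 0.025, 0.5], [0, 0, 0, 0, 0, 0.03, 0.5], [0, 0, 0, 0, 0, 0.03, 0.5], [0, 0, 0, 0, 0, 0.025, 0.5], [0, 0, 0, 0, 0, 0.02, 0.5], [0, 0, 0, 0, 0, 0.013, 0.5], [0, 0, 0, 0, 0, 0.009, 0.5]])

```text
time: 26.35
tool_pos: [0.5914, -0.098, 0.041]
tcp_rot: [-2.724, -1.563, 0.002]
wrist_force: [-0.0, -0.5, -1.6]
width: 0.679
grip_force: 27.2
```

drive_tool(rows=[[0, 0, 0, 0, 0, 0.006, 0.5], [0, 0, 0, 0, 0, 0.004, 0.5], [0, 0, 0, 0, 0, 0.002, 0.5], [0, 0, 0, 0, 0, 0, 0.5], [0, 0, 0, 0, 0, 0, 0.5]])

```text
time: 26.77
tool_pos: [0.5932, -0.0995, 0.0319]
tcp_rot: [2.724, 1.56, 0.003]
wrist_force: [0.8, 0.0, -0.0]
width: 0.67
grip_force: 27.2
```

```bash
python3 - <<'E'
from h import *
st(); go([.5919,-.0979,.022],59.6)
E
```

```text
t 26.77 pos [ 0.5932 -0.0995  0.0319] yaw 59.61 tilt 0.17 F [ 0.8  0.  -0. ] w 0.670 g 27.2 q [-0.21  0.32  1.93 -0.    0.89  0.32]
turn [ 0.17 -0.01  0.01] shift [ 0.0007 -0.002   0.0099]
```

drive_tool(rows=[[0.1, 0, 0, 0.0007, -0.0015, 0.003, 0.5], [0, 0, 0, 0, 0, 0.003, 0.5], [0, 0, 0, 0, 0, 0.001, 0.5], [0, 0, 0, 0, 0, 0.001, 0.5], [0, 0, 0, 0, 0, 0, 0.5], [0, 0, 0, 0, 0, 0, 0.5]])

```text
time: 27.27
tool_pos: [0.5913, -0.098, 0.0228]
tcp_rot: [-2.726, -1.561, 0.001]
wrist_force: [-0.2, 0.4, -1.8]
width: 0.671
grip_force: 27.2
```

```bash
python3 - <<'E'
from h import *
st(); go([.5919,-.0979,.022],59.6)
E
```

```text
t 27.27 pos [ 0.5913 -0.098   0.0228] yaw 59.61 tilt 0.05 F [-0.2  0.4 -1.8] w 0.671 g 27.2 q [-0.21  0.33  1.94 -0.    0.87  0.32]
turn [-0.04  0.03  0.01] shift [0.0004 0.0005 0.0008]
```

drive_tool(rows=[[0, 0, 0, 0.0003, 0.0005, 0.0008, 0.5], [0, 0, 0, 0, 0, 0.0005, 0.5], [0, 0, 0, 0, 0, 0, 0.5], [0, 0, 0, 0, 0, 0, 0.5]])

```text
time: 27.6
tool_pos: [0.5923, -0.098, 0.0219]
tcp_rot: [2.726, 1.561, -0.0]
wrist_force: [-0.6, 0.2, 1.7]
width: 0.676
grip_force: 27.3
```

drive_tool(rows=[[0, 0, 0, 0, 0, 0, 0.75], [0, 0, 0, 0, 0, 0, 0.85], [0, 0, 0, 0, 0, 0, 0.95], [0, 0, 0, 0, 0, 0, 1], [0, 0, 0, 0, 0, 0, 1], [0, 0, 0, 0, 0, -0.01, 1], [0, 0, 0, 0, 0, -0.03, 1], [0, 0, 0, 0, 0, -0.03, 1]])

```text
time: 28.27
tool_pos: [0.5902, -0.0976, 0.0909]
tcp_rot: [-2.723, -1.56, 0.006]
wrist_force: [0.7, 0.1, 0.8]
width: 0.998
grip_force: 0.0
```

```bash
python3 - <<'E'
from h import *
st(); go([.633,-.028,.30],59.6)
E
```

```text
t 28.27 pos [ 0.5902 -0.0976  0.0909] yaw 59.61 tilt 0.30 F [0.7 0.1 0.8] w 0.998 g 0.0 q [-0.21  0.25  1.9  -0.    1.    0.33]
turn [-0.28  0.1   0.01] shift [ 0.0817  0.0017 -0.2091]
```

drive_tool(rows=[[0, 0, 0, 0, 0, -0.03, 1], [0, 0, 0, 0, 0, -0.035, 1], [0, 0, 0, 0.005, 0, -0.035, 1], [0, 0, 0, 0.02, 0, -0.035, 1], [0, 0, 0, 0.025, 0, -0.035, 1], [0, 0, 0, 0.025, 0.001, -0.028, 1], [0, 0, 0, 0.006, 0.001, -0.012, 1], [0, 0, 0, 0, 0, 0, 1]])

```text
time: 28.93
tool_pos: [0.6372, -0.0286, 0.3059]
tcp_rot: [2.72, 1.562, 0.01]
wrist_force: [-0.2, -0.2, 0.3]
width: 1.002
grip_force: 0.0
```

drive_tool(rows=[[0, 0, 0, 0, 0, 0, 1], [0, 0, 0, 0, 0, 0, 1], [0, 0, 0, 0, 0, 0, 1]])

```text
time: 29.18
tool_pos: [0.6326, -0.0306, 0.2973]
tcp_rot: [-2.724, -1.559, 0.008]
wrist_force: [-0.8, 0.1, -0.2]
width: 1.006
grip_force: 0.0
```

```bash
python3 - <<'E'
from h import *
st(); w=cam("wrist"); save(w,"w11")
m=masks_of(w,"bowl"); print([(k["score"],k["bbox"]) for k in m]); print(rfit(w,BOWL,m[0]["mask"],(.5925,-.097),.016))
for m in masks_of(w,"post_a"): print(m["score"],m["bbox"])
print("post tops expected", proj(w,[[.6305,-.0322,.092],[.5546,-.1616,.092]]).round(1))
E
```

```text
t 29.18 pos [ 0.6326 -0.0306  0.2973] yaw 59.55 tilt 0.34 F [-0.8  0.1 -0.2] w 1.006 g 0.0 q [-0.09  0.16  1.61 -0.    1.38  0.44]
[(0.87, [223.6, 184.1, 270.8, 241.6])]
(array([ 0.59173601, -0.09538127]), array([ 0.1, -0.1, -0. ,  0. ]))
0.92 [232.2, 135.9, 270.3, 181.5]
0.81 [230.9, 247.5, 267.6, 299.0]
0.65 [224.0, 186.2, 272.3, 239.1]
post tops expected [[250.3 161.4]
 [250.2 286. ]]
```

View pics/w11.png

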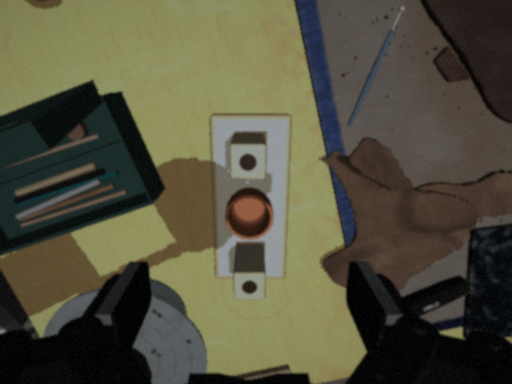

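Both posts (bores at (248,161) and (250,287)) and the bowl (249,213) are in line on the shelf. I'll measure the post tops for the bar target and work out the bar approach.

```bash
python3 - <<'E'
from h import *
st(); w=cam("wrist")
h=cv2.cvtColor(w["color"],cv2.COLOR_RGB2HSV)
f=lambda x0,x1,y0,y1,v:(lambda h:((h[...,2]>v)&(np.indices(h.shape[:2])[0]>=y0)&(np.indices(h.shape[:2])[0]<y1)&(np.indices(h.shape[:2])[1]>=x0)&(np.indices(h.shape[:2])[1]<x1)))
# bore centres (dark) are free of edge trouble
for (x0,x1,y0,y1) in [(238,259,151,172),(240,260,277,298)]:
    g=w["color"][y0:y1,x0:x1].mean(2); wt=np.clip(90-g,0,None); wt[:3]=0;wt[-3:]=0;wt[:,:3]=0;wt[:,-3:]=0
    yy,xx=np.indices(g.shape); uv=(x0+(wt*xx).sum()/wt.sum(),y0+(wt*yy).sum()/wt.sum())
    print(np.round(uv,1),back(w,uv,.092)[0].round(4))
E
```

```text
t 29.33 pos [ 0.6333 -0.0305  0.2984] yaw 59.55 tilt 0.23 F [ 0.2 -0.1 -0.6] w 0.995 g 0.0 q [-0.09  0.16  1.61 -0.    1.38  0.44]
[247.  162.1] [ 0.6282 -0.0311  0.092 ]
[248.5 286.8] [ 0.5531 -0.1618  0.092 ]
```

```bash
python3 - <<'E'
from h import *
st(); Q=go([.45,.375,.30],76.8); go([.435,.375,.17],76.8,Q)
E
```

```text
t 29.38 pos [ 0.6336 -0.0304  0.2988] yaw 59.56 tilt 0.19 F [ 0.4 -0.4 -0.7] w 0.997 g 0.0 q [-0.09  0.16  1.61 -0.    1.38  0.44]
turn [ -0.18   0.07 -17.24] shift [ 0.3527 -0.2713 -0.0012]
turn [0. 0. 0.] shift [-0.0034 -0.0146  0.13  ]
```

drive_tool(rows=[[-0.18, 0.07, -5.8, 0, 0, 0, 1], [0, 0, -5.8, 0, 0, 0, 1], [0, 0, -5.6, 0, 0, 0, 1], [0, 0, 0, 0.0235, -0.0181, 0, 1], [0, 0, 0, 0.0235, -0.0181, 0, 1], [0, 0, 0, 0.0235, -0.0181, 0, 1], [0, 0, 0, 0.0235, -0.0181, 0, 1], [0, 0, 0, 0.0235, -0.0181, 0, 1]])

```text
time: 30.05
tool_pos: [0.5723, 0.1059, 0.2997]
tcp_rot: [2.462, 1.949, 0.002]
wrist_force: [0.2, 0.8, 0.3]
width: 1.001
grip_force: 0.0
```

drive_tool(rows=[[0, 0, 0, 0.0235, -0.0181, 0, 1], [0, 0, 0, 0.0235, -0.0181, 0, 1], [0, 0, 0, 0.0235, -0.0181, 0, 1], [0, 0, 0, 0.0235, -0.0181, 0, 1], [0, 0, 0, 0.0235, -0.0181, 0, 1], [0, 0, 0, 0.0235, -0.0181, 0, 1], [0, 0, 0, 0.0235, -0.0181, 0, 1], [0, 0, 0, 0.0235, -0.0181, 0, 1]])

```text
time: 30.72
tool_pos: [0.4742, 0.3222, 0.2995]
tcp_rot: [2.461, 1.95, 0.002]
wrist_force: [-0.7, -0.2, -0.6]
width: 1.002
grip_force: 0.0
```

drive_tool(rows=[[0, 0, 0, 0.0235, -0.0181, 0, 1], [0, 0, 0, 0.0235, -0.0181, 0, 1], [0, 0, 0, 0, -0.0146, 0.03, 1], [0, 0, 0, -0.003, 0, 0.035, 1], [0, 0, 0, 0, 0, 0.03, 1], [0, 0, 0, 0, 0, 0.02, 1], [0, 0, 0, 0, 0, 0.015, 1], [0, 0, 0, 0, 0, 0, 1]])

```text
time: 31.38
tool_pos: [0.4334, 0.3735, 0.1648]
tcp_rot: [2.46, 1.95, -0.011]
wrist_force: [0.0, -0.4, -1.5]
width: 1.001
grip_force: 0.0
```

drive_tool(rows=[[0, 0, 0, 0, 0, 0, 1], [0, 0, 0, 0, 0, 0, 1], [0, 0, 0, 0, 0, 0, 1]])

```text
time: 31.63
tool_pos: [0.4372, 0.3764, 0.1716]
tcp_rot: [2.461, 1.95, 0.008]
wrist_force: [-0.2, 0.8, 0.2]
width: 0.999
grip_force: 0.0
```

```bash
python3 - <<'E'
from h import *
st(); w=cam("wrist"); save(w,"w12")
for k in masks_of(w,"bar_shelf")[:1]:
    print(k["score"],k["bbox"]); m=k["mask"].astype(np.uint8)
    c=max(cv2.findContours(m,cv2.RETR_EXTERNAL,cv2.CHAIN_APPROX_NONE)[0],key=len)
    r=cv2.minAreaRect((back(w,c[:,0],.014)[:,:2]*1000).astype(np.float32)); print("bar",r)
    go([r[0][0]/1000,r[0][1]/1000,.05],76.8)
E
```

```text
t 31.63 pos [0.4372 0.3764 0.1716] yaw 76.79 tilt 0.31 F [-0.2  0.8  0.2] w 0.999 g 0.0 q [ 0.67  0.12  1.89 -0.    1.13  0.9 ]
0.94 [206.7, 72.6, 270.6, 272.5]
bar ((425.4111328125, 370.0189514160156), (188.81219482421875, 56.297420501708984), 76.10110473632812)
turn [ 0.27 -0.15 -0.  ] shift [-0.0089 -0.0098  0.1216]
```

View pics/w12.png

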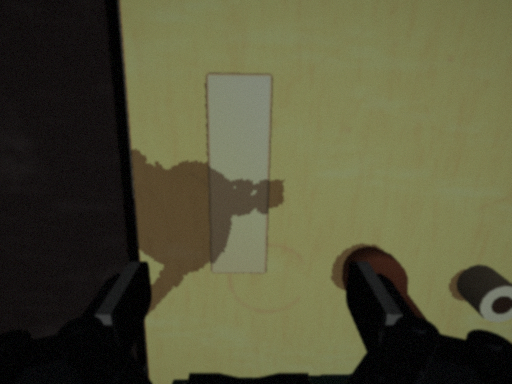

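The bar is centred at (239,172) and aligned with the tool, so I'll descend on its middle.

drive_tool(rows=[[0.2, -0.1, 0.2, -0.0045, -0.0049, 0.02, 1], [0, 0, 0.2, -0.0045, -0.0049, 0.03, 1], [0, 0, 0, 0, 0, 0.03, 1], [0, 0, 0, 0, 0, 0.03, 1], [0, 0, 0, 0, 0, 0.02, 1], [0, 0, 0, 0, 0, 0.013, 1], [0, 0, 0, 0, 0, 0.008, 1], [0, 0, 0, 0, 0, 0.004, 1]])

```text
time: 32.4
tool_pos: [0.4245, 0.3692, 0.0144]
tcp_rot: [2.468, 1.943, -0.003]
wrist_force: [-0.8, -0.6, 0.6]
width: 0.999
grip_force: 0.0
```

drive_tool(rows=[[0, 0, 0, 0, 0, 0, 1], [0, 0, 0, 0, 0, 0, 1], [0, 0, 0, 0, 0, 0, 1], [0, 0, 0, 0, 0, 0, 1]])

```text
time: 32.73
tool_pos: [0.4253, 0.3698, 0.0161]
tcp_rot: [2.468, 1.943, 0.002]
wrist_force: [-0.0, 0.2, -0.3]
width: 1.003
grip_force: 0.0
```

```bash
python3 - <<'E'
from h import *
st(); go([.4254,.3700,-.001],76.4)
E
```

```text
t 32.73 pos [0.4253 0.3698 0.0161] yaw 76.41 tilt 0.06 F [-0.   0.2 -0.3] w 1.003 g 0.0 q [ 0.67  0.28  2.02 -0.    0.84  0.91]
turn [ 0.05 -0.03  0.01] shift [0.0002 0.0001 0.0171]
```

drive_tool(rows=[[0, 0, 0, 0, 0, 0.005, 1], [0, 0, 0, 0, 0, 0.005, 1], [0, 0, 0, 0, 0, 0.003, 1], [0, 0, 0, 0, 0, 0.002, 1], [0, 0, 0, 0, 0, 0.001, 1], [0, 0, 0, 0, 0, 0.001, 1], [0, 0, 0, 0, 0, 0, 1], [0, 0, 0, 0, 0, 0, 1]], force=50)

```text
time: 33.4
tool_pos: [0.4243, 0.3691, -0.0023]
tcp_rot: [2.468, 1.943, -0.003]
wrist_force: [-0.8, 0.5, 0.1]
width: 1.001
grip_force: 0.0
```

drive_tool(rows=[[0, 0, 0, 0, 0, 0, 0.75], [0, 0, 0, 0, 0, 0, 0.5], [0, 0, 0, 0, 0, 0, 0.5], [0, 0, 0, 0, 0, 0, 0.5], [0, 0, 0, 0, 0, 0, 0.5], [0, 0, 0, 0, 0, 0, 0.5]])

```text
time: 33.9
tool_pos: [0.4249, 0.3694, -0.0016]
tcp_rot: [2.468, 1.943, -0.0]
wrist_force: [0.7, -0.6, 4.6]
width: 0.637
grip_force: 55.0
```

```bash
python3 - <<'E'
from h import *
st(); w=cam("wrist"); save(w,"w13")
T=pose(); T[2,3]+=.2; Q=go([.60,.35,.25],59.6,T)
E
```

```text
t 33.90 pos [ 0.4249  0.3694 -0.0016] yaw 76.41 tilt 0.03 F [ 0.7 -0.6  4.6] w 0.637 g 55.0 q [ 0.67  0.31  2.03 -0.    0.81  0.91]
turn [ 0.02  0.02 16.81] shift [ 0.0718  0.1609 -0.0516]
```

View pics/w13.png

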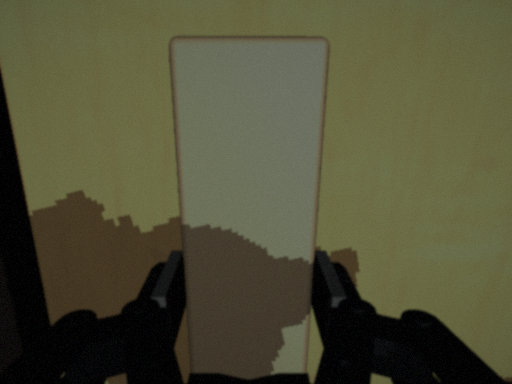

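The bar is gripped squarely. Its far edge is at row 38, columns 170–327.

```bash
python3 - <<'E'
from h import *
st(); w=cam("wrist"); T=pose()
for c in [(170,39),(327,39),(249,39)]: print(((back(w,c,.014)[0]-T[:3,3])@T[:3,:3]*1000).round(1))
T[2,3]+=.28; Q=go([.5915,-.0967,.28],59.7,T)
E
```

```text
t 33.95 pos [ 0.4249  0.3695 -0.0016] yaw 76.41 tilt 0.03 F [ 0.1 -1.   6. ] w 0.638 g 55.0 q [ 0.67  0.31  2.03 -0.    0.81  0.91]
[ 94.  -28.8 -15.6]
[ 94.   24.2 -15.6]
[ 94.   -2.2 -15.6]
turn [1.000e-02 2.000e-02 1.671e+01] shift [-0.3185  0.379  -0.0016]
```

drive_tool(rows=[[0, 0, 0, 0, 0, -0.01, 0.5], [0, 0, 0, 0, 0, -0.02, 0.5], [0, 0, 0, 0, 0, -0.035, 0.5], [0, 0, 0, 0, 0, -0.04, 0.5], [0, 0, 0, 0, 0, -0.04, 0.5], [0, 0, 0, 0, 0, -0.04, 0.5], [0, 0, 0, 0, 0, -0.04, 0.5], [0, 0, 0, 0, 0, -0.035, 0.5]])

```text
time: 34.67
tool_pos: [0.4237, 0.3688, 0.2597]
tcp_rot: [2.468, 1.943, -0.004]
wrist_force: [0.1, 0.6, -2.9]
width: 0.639
grip_force: 54.2
```

drive_tool(rows=[[0, 0, 2, 0, 0, -0.02, 0.5], [0, 0, 4, 0, 0, 0, 0.5], [0, 0, 4.7, 0, 0, 0, 0.5], [0, 0, 4, 0, 0, 0, 0.5], [0, 0, 2, 0, 0, 0, 0.5], [0, 0, 0, -0.008, 0.01, 0, 0.5], [0, 0, 0, -0.0139, 0.0165, 0, 0.5], [0, 0, 0, -0.0177, 0.0211, 0, 0.5]])

```text
time: 35.33
tool_pos: [0.4447, 0.3106, 0.2766]
tcp_rot: [2.722, 1.568, -0.007]
wrist_force: [1.0, 0.2, -3.8]
width: 0.639
grip_force: 54.2
```

drive_tool(rows=[[0, 0, 0, -0.0177, 0.0211, 0, 0.5], [0, 0, 0, -0.0177, 0.0211, 0, 0.5], [0, 0, 0, -0.0177, 0.0211, 0, 0.5], [0, 0, 0, -0.0177, 0.0211, 0, 0.5], [0, 0, 0, -0.0177, 0.0211, 0, 0.5], [0, 0, 0, -0.0177, 0.0211, 0, 0.5], [0, 0, 0, -0.0177, 0.0211, 0, 0.5], [0, 0, 0, -0.0177, 0.0211, 0, 0.5]])

```text
time: 36.0
tool_pos: [0.5192, 0.1016, 0.277]
tcp_rot: [-2.724, -1.565, 0.006]
wrist_force: [1.3, -0.2, -3.6]
width: 0.64
grip_force: 54.2
```

drive_tool(rows=[[0, 0, 0, -0.0177, 0.0211, 0, 0.5], [0, 0, 0, -0.0177, 0.0211, 0, 0.5], [0, 0, 0, -0.0177, 0.0211, 0, 0.5], [0, 0, 0, -0.0177, 0.0211, 0, 0.5], [0, 0, 0, -0.0177, 0.0211, 0, 0.5], [0, 0, 0, -0.0177, 0.0211, 0, 0.5], [0, 0, 0, -0.0132, 0.0151, 0, 0.5], [0, 0, 0, -0.005, 0.0062, 0, 0.5]])

```text
time: 36.67
tool_pos: [0.5844, -0.0816, 0.2769]
tcp_rot: [2.726, 1.561, -0.007]
wrist_force: [-0.3, 0.1, -2.6]
width: 0.643
grip_force: 54.2
```

drive_tool(rows=[[0, 0, 0, 0, 0, 0, 0.5], [0, 0, 0, 0, 0, 0, 0.5], [0, 0, 0, 0, 0, 0, 0.5]])

```text
time: 36.92
tool_pos: [0.5842, -0.0773, 0.2777]
tcp_rot: [-2.723, -1.564, 0.004]
wrist_force: [0.6, 0.5, -3.1]
width: 0.639
grip_force: 54.2
```

```bash
python3 - <<'E'
from h import *
st(); go([.5917,-.0970,.10],59.7)
E
```

```text
t 36.92 pos [ 0.5842 -0.0773  0.2777] yaw 59.75 tilt 0.14 F [ 0.6  0.5 -3.1] w 0.639 g 54.2 q [-0.17  0.08  1.73 -0.    1.33  0.35]
turn [-0.11  0.09  0.05] shift [-0.0132  0.0164  0.1777]
```

drive_tool(rows=[[-0.1, 0.09, 0, -0.006, 0.008, 0.01, 0.5], [0, 0, 0, -0.0072, 0.0084, 0.025, 0.5], [0, 0, 0, 0, 0, 0.035, 0.5], [0, 0, 0, 0, 0, 0.035, 0.5], [0, 0, 0, 0, 0, 0.027, 0.5], [0, 0, 0, 0, 0, 0.017, 0.5], [0, 0, 0, 0, 0, 0.011, 0.5], [0, 0, 0, 0, 0, 0.007, 0.5]])

```text
time: 37.58
tool_pos: [0.5915, -0.0973, 0.1088]
tcp_rot: [-2.723, -1.565, 0.003]
wrist_force: [-0.5, -0.1, -2.9]
width: 0.637
grip_force: 54.1
```

drive_tool(rows=[[0, 0, 0, 0, 0, 0.004, 0.5], [0, 0, 0, 0, 0, 0, 0.5], [0, 0, 0, 0, 0, 0, 0.5], [0, 0, 0, 0, 0, 0, 0.5]])

```text
time: 37.92
tool_pos: [0.5941, -0.0983, 0.1089]
tcp_rot: [2.722, 1.562, 0.005]
wrist_force: [0.4, -0.4, -2.9]
width: 0.638
grip_force: 54.1
```

```bash
python3 - <<'E'
from h import *
st(); go([.5917,-.0970,.0905],59.7); w=cam("wrist"); save(w,"w14"); st()
E
```

```text
t 37.92 pos [ 0.5941 -0.0983  0.1089] yaw 59.72 tilt 0.26 F [ 0.4 -0.4 -2.9] w 0.638 g 54.1 q [-0.2   0.23  1.89 -0.    1.02  0.32]
turn [ 0.25 -0.05  0.02] shift [-0.0001 -0.0027  0.0184]
t 37.97 pos [ 0.594  -0.0983  0.1089] yaw 59.71 tilt 0.25 F [ 0.4 -0.6 -3.2] w 0.640 g 54.1 q [-0.21  0.23  1.89 -0.    1.02  0.32]
```

View pics/w14.png

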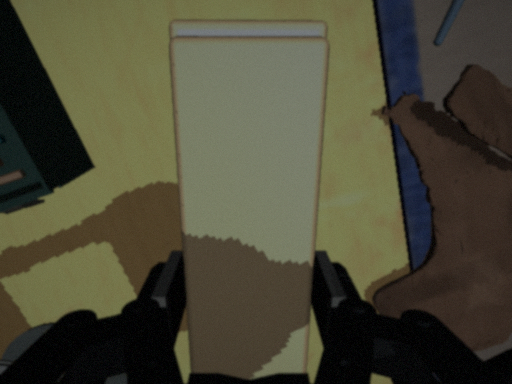

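The bar is parallel to the shelf and centred over it, the shelf's end strip showing evenly at rows 20–38. I've now viewed 16 pictures, two over the limit of 14. I'll view no more and measure by script instead.

drive_tool(rows=[[0.15, 0, 0, 0, -0.001, 0.004, 0.5], [0.1, 0, 0, 0, -0.001, 0.004, 0.5], [0, 0, 0, 0, -0.0005, 0.003, 0.5], [0, 0, 0, 0, 0, 0.002, 0.5], [0, 0, 0, 0, 0, 0.001, 0.5], [0, 0, 0, 0, 0, 0, 0.5], [0, 0, 0, 0, 0, 0, 0.5], [0, 0, 0, 0, 0, 0, 0.5]])

```text
time: 38.63
tool_pos: [0.5907, -0.0968, 0.0933]
tcp_rot: [-2.723, -1.563, 0.002]
wrist_force: [-0.1, -0.6, -2.6]
width: 0.637
grip_force: 54.2
```

```bash
python3 - <<'E'
from h import *
st(); go([.5917,-.0970,.0905],59.7)
E
```

```text
t 38.63 pos [ 0.5907 -0.0968  0.0933] yaw 59.71 tilt 0.15 F [-0.1 -0.6 -2.6] w 0.637 g 54.2 q [-0.2   0.24  1.9   0.    1.    0.32]
turn [-0.15 -0.    0.01] shift [0.0003 0.001  0.0028]
```

drive_tool(rows=[[-0.1, 0, 0, 0.0003, 0.0008, 0.001, 0.5], [0, 0, 0, 0, 0, 0.001, 0.5], [0, 0, 0, 0, 0, 0.0005, 0.5], [0, 0, 0, 0, 0, 0, 0.5], [0, 0, 0, 0, 0, 0, 0.5]])

```text
time: 39.05
tool_pos: [0.5914, -0.0969, 0.0906]
tcp_rot: [-2.724, -1.563, 0.001]
wrist_force: [0.1, -0.2, -3.0]
width: 0.642
grip_force: 54.2
```

drive_tool(rows=[[0, 0, 0, 0, 0, 0.0007, 0.5], [0, 0, 0, 0, 0, 0, 0.5], [0, 0, 0, 0, 0, 0, 0.5]])

```text
time: 39.3
tool_pos: [0.5916, -0.097, 0.0905]
tcp_rot: [-2.724, -1.564, 0.001]
wrist_force: [-0.8, -0.2, 0.4]
width: 0.64
grip_force: 54.5
```

drive_tool(rows=[[0, 0, 0, 0, 0, 0.0004, 0.5], [0, 0, 0, 0, 0, 0, 0.5], [0, 0, 0, 0, 0, 0, 0.68], [0, 0, 0, 0, 0, 0, 0.75], [0, 0, 0, 0, 0, 0, 0.9], [0, 0, 0, 0, 0, 0, 1], [0, 0, 0, 0, 0, 0, 1], [0, 0, 0, 0, 0, 0, 1]])

```text
time: 39.97
tool_pos: [0.5914, -0.0969, 0.0895]
tcp_rot: [-2.724, -1.563, 0.001]
wrist_force: [-0.4, -0.6, 0.6]
width: 1.001
grip_force: 0.0
```

drive_tool(rows=[[0, 0, 0, 0, 0, -0.01, 1], [0, 0, 0, 0, 0, -0.03, 1], [0, 0, 0, 0, 0, -0.04, 1], [0, 0, 0, 0, 0, -0.04, 1], [0, 0, 0, 0, 0, -0.04, 1], [0, 0, 0, 0, 0, -0.03, 1], [0, 0, 0, 0, 0, -0.01, 1], [0, 0, 0, 0, 0, 0, 1]])

```text
time: 40.63
tool_pos: [0.5938, -0.0975, 0.2951]
tcp_rot: [2.72, 1.561, 0.01]
wrist_force: [0.2, -0.6, 0.4]
width: 0.999
grip_force: 0.0
```

drive_tool(rows=[[0, 0, 0, 0, 0, 0, 1], [0, 0, 0, 0, 0, 0, 1]])

```text
time: 40.8
tool_pos: [0.5903, -0.0967, 0.2871]
tcp_rot: [-2.722, -1.562, 0.005]
wrist_force: [-0.1, 0.0, -0.2]
width: 0.997
grip_force: 0.0
```

```bash
python3 - <<'E'
from h import *
st(); w=cam("wrist")
for k in masks_of(w,"bar_shelf")[:2]:
    print(k["score"],k["bbox"]); m=k["mask"].astype(np.uint8)
    c=max(cv2.findContours(m,cv2.RETR_EXTERNAL,cv2.CHAIN_APPROX_NONE)[0],key=len)
    print(cv2.minAreaRect((back(w,c[:,0],.106)[:,:2]*1000).astype(np.float32)))
Q=go([.531,.2477,.32],59.7)
E
```

```text
t 40.80 pos [ 0.5903 -0.0967  0.2871] yaw 59.71 tilt 0.28 F [-0.1  0.  -0.2] w 0.997 g 0.0 q [-0.2   0.09  1.7   0.    1.35  0.32]
0.81 [219.7, 62.0, 283.6, 248.8]
((590.7220458984375, -95.81644439697266), (187.68405151367188, 56.312522888183594), 59.61524963378906)
turn [-0.35  0.1   0.01] shift [ 0.2675 -0.2248 -0.0336]
```

drive_tool(rows=[[-0.2, 0.05, 0, 0.012, -0.01, -0.005, 1], [0, 0, 0, 0.0223, -0.0187, -0.01, 1], [0, 0, 0, 0.0223, -0.0187, -0.01, 1], [0, 0, 0, 0.0223, -0.0187, 0, 1], [0, 0, 0, 0.0223, -0.0187, 0, 1], [0, 0, 0, 0.0223, -0.0187, 0, 1], [0, 0, 0, 0.0223, -0.0187, 0, 1], [0, 0, 0, 0.0223, -0.0187, 0, 1]])

```text
time: 41.57
tool_pos: [0.5533, 0.1212, 0.3132]
tcp_rot: [2.724, 1.564, 0.0]
wrist_force: [-0.1, 0.4, 1.0]
width: 1.001
grip_force: 0.0
```

drive_tool(rows=[[0, 0, 0, 0.0223, -0.0187, 0, 1], [0, 0, 0, 0.0223, -0.0187, 0, 1], [0, 0, 0, 0.0223, -0.0187, 0, 1], [0, 0, 0, 0.0223, -0.0187, 0.01, 1], [0, 0, 0, 0.0103, -0.0091, 0.02, 1], [0, 0, 0, 0, 0, 0.02, 1], [0, 0, 0, 0, 0, 0.02, 1], [0, 0, 0, 0, 0, 0.012, 1]])

```text
time: 42.23
tool_pos: [0.5301, 0.248, 0.2285]
tcp_rot: [2.723, 1.566, -0.005]
wrist_force: [0.4, -0.1, -1.2]
width: 1.003
grip_force: 0.0
```

drive_tool(rows=[[0, 0, 0, 0, 0, 0, 1], [0, 0, 0, 0, 0, 0, 1], [0, 0, 0, 0, 0, 0, 1], [0, 0, 0, 0, 0, 0, 1]])

```text
time: 42.57
tool_pos: [0.5336, 0.2476, 0.234]
tcp_rot: [2.723, 1.562, 0.007]
wrist_force: [0.3, 0.8, -0.3]
width: 1.0
grip_force: 0.0
```

```bash
python3 - <<'E'
from h import *
st(); w=cam("wrist")
for m in masks_of(w,"vase")[:2]:
    print(m["score"],m["bbox"],m["mask"].sum()); x,r=rfit(w,VASE,m["mask"],(.531,.248)); print(x,r)
    s=sil(w,VASE,*x); hull=cv2.convexHull(s.astype(np.float32)); print("hull",cv2.contourArea(hull))
go([*x,.058],59.7)
E
```

```text
t 42.57 pos [0.5336 0.2476 0.234 ] yaw 59.68 tilt 0.29 F [ 0.3  0.8 -0.3] w 1.000 g 0.0 q [ 0.39  0.1   1.8  -0.    1.25  0.92]
0.65 [218.2, 135.4, 274.8, 201.6] 2875
[0.53016229 0.24774399] [-0.4  0.4 -1.3  1.1]
hull 3080.4399747756543
turn [ 0.23 -0.17 -0.02] shift [-0.0015 -0.003   0.1759]
```

drive_tool(rows=[[0.2, -0.15, 0, -0.0015, -0.003, 0.02, 1], [0, 0, 0, 0, 0, 0.03, 1], [0, 0, 0, 0, 0, 0.03, 1], [0, 0, 0, 0, 0, 0.03, 1], [0, 0, 0, 0, 0, 0.025, 1], [0, 0, 0, 0, 0, 0.015, 1], [0, 0, 0, 0, 0, 0.01, 1], [0, 0, 0, 0, 0, 0.006, 1]])

```text
time: 43.33
tool_pos: [0.5289, 0.2472, 0.0654]
tcp_rot: [-2.725, -1.563, 0.005]
wrist_force: [0.5, -0.1, 0.9]
width: 1.0
grip_force: 0.0
```

drive_tool(rows=[[0, 0, 0, 0, 0, 0.003, 1], [0, 0, 0, 0, 0, 0, 1], [0, 0, 0, 0, 0, 0, 1], [0, 0, 0, 0, 0, 0, 1]])

```text
time: 43.67
tool_pos: [0.5302, 0.2479, 0.0648]
tcp_rot: [2.724, 1.564, 0.001]
wrist_force: [0.8, 0.7, 0.3]
width: 0.997
grip_force: 0.0
```

```bash
python3 - <<'E'
from h import *
st(); go([.5304,.2477,.061],59.7)
w=cam("wrist")
for m in masks_of(w,"vase")[:2]:
    print(m["score"],m["bbox"],m["mask"].sum()); x,r=rfit(w,VASE,m["mask"],(.531,.248)); print(x,r)
E
```

```text
t 43.67 pos [0.5302 0.2479 0.0648] yaw 59.71 tilt 0.03 F [0.8 0.7 0.3] w 0.997 g 0.0 q [ 0.4   0.25  1.95 -0.    0.94  0.92]
turn [ 0.03 -0.01  0.01] shift [-0.0001  0.0003  0.0038]
0.75 [200.0, 174.2, 306.7, 351.3] 14866
[0.53070025 0.24820189] [-0.5  0.6 -0.6  0.5]
```

drive_tool(rows=[[0, 0, 0, 0, 0, 0.002, 1], [0, 0, 0, 0, 0, 0.0018, 1], [0, 0, 0, 0, 0, 0, 0.7], [0, 0, 0, 0, 0, 0, 0.55], [0, 0, 0, 0, 0, 0, 0.45], [0, 0, 0, 0, 0, 0, 0.35], [0, 0, 0, 0, 0, 0, 0.3], [0, 0, 0, 0, 0, 0, 0.3]], force=30)

```text
time: 44.43
tool_pos: [0.5293, 0.2476, 0.0598]
tcp_rot: [2.725, 1.564, -0.003]
wrist_force: [0.4, -0.2, 1.9]
width: 0.479
grip_force: 30.1
```

drive_tool(rows=[[0, 0, 0, 0, 0, 0, 0.3], [0, 0, 0, 0, 0, 0, 0.3], [0, 0, 0, 0, 0, 0, 0.3], [0, 0, 0, 0, 0, 0, 0.3]])

```text
time: 44.77
tool_pos: [0.5293, 0.2476, 0.0598]
tcp_rot: [2.725, 1.564, -0.002]
wrist_force: [-0.3, -0.5, 2.9]
width: 0.478
grip_force: 30.2
```

```bash
python3 - <<'E'
from h import *
st(); T=pose(); w=cam("wrist")
for m in masks_of(w,"vase")[:2]:
    print(m["score"],m["bbox"]); x,r=rfit(w,VASE,m["mask"],(.531,.248)); print(x,r,((np.r_[x,0]-T[:3,3])@T[:3,:3]*1000).round(1))
T[2,3]+=.24; Q=go([.5912,-.0964,.30],59.7,T)
E
```

```text
t 44.77 pos [0.5293 0.2476 0.0598] yaw 59.71 tilt 0.09 F [-0.3 -0.5  2.9] w 0.478 g 30.2 q [ 0.4   0.26  1.95 -0.    0.93  0.92]
0.75 [193.6, 176.6, 306.0, 358.8]
[0.52872209 0.24928876] [ 1.  -1.  -0.5  0.3] [ 1.3 -1.4 59.8]
turn [-0.04  0.08  0.01] shift [-2.658e-01  2.270e-01 -2.000e-04]
```

The opening (0.478) is too wide for the 36 mm neck, so the tips are probably touching the vase's shoulder. I'll regrip 12 mm higher.

drive_tool(rows=[[0, 0, 0, 0, 0, 0, 0.55], [0, 0, 0, 0, 0, 0, 0.6], [0, 0, 0, 0, 0, 0, 0.6], [0, 0, 0, 0, 0, -0.006, 0.6], [0, 0, 0, 0, 0, -0.006, 0.6], [0, 0, 0, 0, 0, 0, 0.6], [0, 0, 0, 0, 0, 0, 0.6], [0, 0, 0, 0, 0, 0, 0.45]], force=30)

```text
time: 45.53
tool_pos: [0.5294, 0.2476, 0.0719]
tcp_rot: [2.724, 1.564, -0.002]
wrist_force: [-0.3, -0.2, 4.5]
width: 0.475
grip_force: 9.1
```

drive_tool(rows=[[0, 0, 0, 0, 0, 0, 0.4], [0, 0, 0, 0, 0, 0, 0.35], [0, 0, 0, 0, 0, 0, 0.3], [0, 0, 0, 0, 0, 0, 0.3], [0, 0, 0, 0, 0, 0, 0.3], [0, 0, 0, 0, 0, 0, 0.3]])

```text
time: 46.03
tool_pos: [0.5296, 0.2477, 0.0721]
tcp_rot: [2.725, 1.564, -0.002]
wrist_force: [-0.2, -1.2, 5.7]
width: 0.459
grip_force: 29.9
```

```bash
python3 - <<'E'
from h import *
st(); T=pose(); w=cam("wrist")
for m in masks_of(w,"vase")[:2]:
    print(m["score"],m["bbox"]); x,r=rfit(w,VASE,m["mask"],(.531,.248)); print(x,r,((np.r_[x,0]-T[:3,3])@T[:3,:3]*1000).round(1))
E
```

```text
t 46.03 pos [0.5296 0.2477 0.0721] yaw 59.70 tilt 0.06 F [-0.2 -1.2  5.7] w 0.459 g 29.9 q [ 0.39  0.24  1.94 -0.    0.95  0.92]
0.82 [200.1, 171.1, 305.4, 335.8]
[0.52991587 0.24869413] [ 0.3 -0.3 -0.9  0.7] [ 1.1 -0.2 72.1]
```

drive_tool(rows=[[0, 0, 0, 0, 0, -0.01, 0.3], [0, 0, 0, 0, 0, -0.02, 0.3], [0, 0, 0, 0, 0, -0.03, 0.3], [0, 0, 0, 0, 0, -0.035, 0.3], [0, 0, 0, 0, 0, -0.035, 0.3], [0, 0, 0, 0, 0, -0.035, 0.3], [0, 0, 0, 0, 0, -0.03, 0.3], [0, 0, 0, 0, 0, -0.02, 0.3]], force=40)

```text
time: 46.8
tool_pos: [0.5299, 0.248, 0.2902]
tcp_rot: [2.724, 1.564, 0.002]
wrist_force: [0.3, -0.5, -1.8]
width: 0.456
grip_force: 40.2
```

drive_tool(rows=[[0, 0, 0, 0, 0, -0.012, 0.3], [0, 0, 0, 0, 0, 0, 0.3], [0, 0, 0, 0, 0, 0, 0.3]])

```text
time: 47.05
tool_pos: [0.5291, 0.2476, 0.2978]
tcp_rot: [-2.724, -1.564, 0.005]
wrist_force: [-0.2, 0.2, -2.8]
width: 0.452
grip_force: 40.1
```

```bash
python3 - <<'E'
from h import *
st(); T=pose(); w=cam("wrist")
for m in masks_of(w,"vase")[:2]:
    print(m["score"],m["bbox"]); x,r=rfit(w,VASE,m["mask"],(.531,.248),T[2,3]-.0721); print(x,r,((np.r_[x,0]-T[:3,3])@T[:3,:3]*1000).round(1))
Q=go([.5910,-.0972,.30],59.7)
E
```

```text
t 47.05 pos [0.5291 0.2476 0.2978] yaw 59.71 tilt 0.17 F [-0.2  0.2 -2.8] w 0.452 g 40.1 q [ 0.4   0.06  1.72 -0.    1.37  0.92]
0.61 [200.2, 169.1, 304.6, 336.2]
[0.52903432 0.24846477] [-0.2  0.2 -0.5  0.4] [ 1.400e+00 -1.000e-01  2.978e+02]
turn [-0.22  0.31  0.01] shift [-0.2657  0.2279 -0.0043]
```

drive_tool(rows=[[0, 0, 0, -0.006, 0.005, 0, 0.3], [0, 0, 0, -0.0121, 0.0104, 0, 0.3], [0, 0, 0, -0.0182, 0.0156, 0, 0.3], [0, 0, 0, -0.0182, 0.0156, 0, 0.3], [0, 0, 0, -0.0182, 0.0156, 0, 0.3], [0, 0, 0, -0.0182, 0.0156, 0, 0.3], [0, 0, 0, -0.0182, 0.0156, 0, 0.3], [0, 0, 0, -0.0182, 0.0156, 0, 0.3]])

```text
time: 47.82
tool_pos: [0.5586, 0.081, 0.2966]
tcp_rot: [-2.724, -1.563, 0.008]
wrist_force: [0.3, -0.0, -1.0]
width: 0.452
grip_force: 40.2
```

drive_tool(rows=[[0, 0, 0, -0.0182, 0.0156, 0, 0.3], [0, 0, 0, -0.0182, 0.0156, 0, 0.3], [0, 0, 0, -0.0182, 0.0156, 0, 0.3], [0, 0, 0, -0.0182, 0.0156, 0, 0.3], [0, 0, 0, -0.0182, 0.0156, 0, 0.3], [0, 0, 0, -0.0182, 0.0156, 0, 0.3], [0, 0, 0, -0.0182, 0.0156, 0, 0.3], [0, 0, 0, -0.006, 0.006, 0, 0.3]])

```text
time: 48.48
tool_pos: [0.5908, -0.094, 0.2966]
tcp_rot: [-2.726, -1.56, 0.009]
wrist_force: [-0.0, -0.6, -1.7]
width: 0.45
grip_force: 40.2
```

drive_tool(rows=[[0, 0, 0, -0.003, 0.002, 0, 0.3], [0, 0, 0, 0, 0, 0, 0.3], [0, 0, 0, 0, 0, 0, 0.3], [0, 0, 0, 0, 0, 0, 0.3], [0, 0, 0, 0, 0, 0, 0.3]])

```text
time: 48.9
tool_pos: [0.5916, -0.093, 0.2987]
tcp_rot: [-2.723, -1.566, 0.003]
wrist_force: [0.2, 0.5, -0.1]
width: 0.456
grip_force: 40.2
```

```bash
python3 - <<'E'
from h import *
st(); T=pose(); w=cam("wrist")
for k in masks_of(w,"bar_shelf")[:1]: print(k["score"],k["bbox"])
Q=go([.5910,-.0972,.190],59.7)
E
```

```text
t 48.90 pos [ 0.5916 -0.093   0.2987] yaw 59.79 tilt 0.12 F [ 0.2  0.5 -0.1] w 0.456 g 40.2 q [-0.2   0.09  1.69 -0.    1.37  0.33]
0.8 [220.9, 64.6, 279.8, 173.8]
turn [-0.06  0.09  0.09] shift [-0.0039  0.0014  0.1088]
```

drive_tool(rows=[[0, 0.05, 0.09, -0.002, 0.0007, 0.01, 0.3], [0, 0, 0, -0.0019, 0.0007, 0.02, 0.3], [0, 0, 0, 0, 0, 0.025, 0.3], [0, 0, 0, 0, 0, 0.02, 0.3], [0, 0, 0, 0, 0, 0.014, 0.3], [0, 0, 0, 0, 0, 0.009, 0.3], [0, 0, 0, 0, 0, 0.006, 0.3], [0, 0, 0, 0, 0, 0.003, 0.3]])

```text
time: 49.67
tool_pos: [0.5905, -0.098, 0.1907]
tcp_rot: [-2.725, -1.561, 0.003]
wrist_force: [0.4, -0.1, -1.2]
width: 0.453
grip_force: 40.2
```

drive_tool(rows=[[0, 0, 0, 0, 0, 0, 0.3], [0, 0, 0, 0, 0, 0, 0.3], [0, 0, 0, 0, 0, 0, 0.3], [0, 0, 0, 0, 0, 0, 0.3]])

```text
time: 50.0
tool_pos: [0.5916, -0.0983, 0.1929]
tcp_rot: [2.725, 1.561, 0.0]
wrist_force: [-0.2, -0.0, -1.6]
width: 0.451
grip_force: 40.2
```

```bash
python3 - <<'E'
from h import *
st(); T=pose(); w=cam("wrist")
for k in masks_of(w,"bar_shelf")[:1]:
    ys,xs=np.nonzero(k["mask"]); print(k["score"],k["bbox"])
    a,b,c,d=k["bbox"]
    X=back(w,[(a,b+3),(c,b+3),((a+c)/2,b)],.106); print(((X-T[:3,3])@T[:3,:3]*1000).round(1))
for m in masks_of(w,"vase")[:1]:
    x,r=rfit(w,VASE,m["mask"],(.591,-.097),T[2,3]-.0721); print(x,r,((np.r_[x,0]-T[:3,3])@T[:3,:3]*1000).round(1))
Q=go([.5910,-.0972,.178],59.7)
E
```

```text
t 50.00 pos [ 0.5916 -0.0983  0.1929] yaw 59.62 tilt 0.05 F [-0.2 -0.  -1.6] w 0.451 g 40.2 q [-0.21  0.15  1.81 -0.    1.18  0.32]
[ 0.59177835 -0.0972335 ] [-0.2  0.3 -0.8  0.7] [  1.1  -0.6 192.9]
turn [-0.    0.03 -0.08] shift [ 0.0008 -0.0007  0.0144]
```

drive_tool(rows=[[0, 0, 0, 0.0008, -0.0005, 0.004, 0.3], [0, 0, 0, 0, 0, 0.003, 0.3], [0, 0, 0, 0, 0, 0.003, 0.3], [0, 0, 0, 0, 0, 0.002, 0.3], [0, 0, 0, 0, 0, 0.001, 0.3], [0, 0, 0, 0, 0, 0, 0.3], [0, 0, 0, 0, 0, 0, 0.3], [0, 0, 0, 0, 0, 0, 0.3]])

```text
time: 50.82
tool_pos: [0.5909, -0.0973, 0.1786]
tcp_rot: [-2.726, -1.562, 0.002]
wrist_force: [-0.6, -0.0, -1.5]
width: 0.449
grip_force: 40.2
```

```bash
python3 - <<'E'
from h import *
st(); Q=go([.5910,-.0972,.178],59.7)
E
```

```text
t 50.82 pos [ 0.5909 -0.0973  0.1786] yaw 59.62 tilt 0.08 F [-0.6 -0.  -1.5] w 0.449 g 40.2 q [-0.2   0.16  1.83 -0.    1.15  0.33]
turn [-0.06  0.06 -0.08] shift [0.0001 0.0001 0.0006]
```

drive_tool(rows=[[0, 0, 0, 0, 0, 0.0006, 0.3], [0, 0, 0, 0, 0, 0, 0.3], [0, 0, 0, 0, 0, 0, 0.3]])

```text
time: 51.07
tool_pos: [0.591, -0.0973, 0.1783]
tcp_rot: [-2.726, -1.562, 0.002]
wrist_force: [-0.8, 1.2, 0.3]
width: 0.454
grip_force: 40.2
```

drive_tool(rows=[[0, 0, 0, 0, 0, 0.0005, 0.3], [0, 0, 0, 0, 0, 0, 0.3], [0, 0, 0, 0, 0, 0, 0.3]])

```text
time: 51.32
tool_pos: [0.5911, -0.0973, 0.1782]
tcp_rot: [-2.726, -1.562, 0.001]
wrist_force: [-0.6, 0.1, 3.1]
width: 0.451
grip_force: 40.3
```

Contact is made, so I'll release gently and rise clear.

drive_tool(rows=[[0, 0, 0, 0, 0, 0, 0.5], [0, 0, 0, 0, 0, 0, 0.55], [0, 0, 0, 0, 0, 0, 0.65], [0, 0, 0, 0, 0, 0, 0.8], [0, 0, 0, 0, 0, 0, 1], [0, 0, 0, 0, 0, 0, 1], [0, 0, 0, 0, 0, 0, 1], [0, 0, 0, 0, 0, 0, 1]])

```text
time: 51.98
tool_pos: [0.5908, -0.0972, 0.1775]
tcp_rot: [-2.725, -1.561, 0.002]
wrist_force: [1.0, -0.4, 0.0]
width: 0.998
grip_force: 0.0
```

drive_tool(rows=[[0, 0, 0, 0, 0, -0.008, 1], [0, 0, 0, 0, 0, -0.015, 1], [0, 0, 0, 0, 0, -0.025, 1], [0, 0, 0, 0, 0, -0.03, 1], [0, 0, 0, 0, 0, -0.03, 1], [0, 0, 0, 0, 0, -0.02, 1], [0, 0, 0, 0, 0, -0.01, 1], [0, 0, 0, 0, 0, 0, 1]])

```text
time: 52.65
tool_pos: [0.5926, -0.0975, 0.3197]
tcp_rot: [2.723, 1.56, 0.005]
wrist_force: [-0.1, 0.1, 0.2]
width: 0.999
grip_force: 0.0
```

drive_tool(rows=[[0, 0, 0, 0, 0, 0, 1], [0, 0, 0, 0, 0, 0, 1], [0, 0, 0, 0, 0, 0, 1], [0, 0, 0, 0, 0, 0, 1]])

```text
time: 52.98
tool_pos: [0.5901, -0.0971, 0.3134]
tcp_rot: [-2.723, -1.56, 0.006]
wrist_force: [-0.0, 0.3, 0.2]
width: 1.001
grip_force: 0.0
```

```bash
python3 - <<'E'
from h import *
st()
w=cam("wrist")
for m in masks_of(w,"vase")[:1]: print("vase",m["score"],rfit(w,VASE,m["mask"],(.591,-.097),.106))
for k in masks_of(w,"bar_shelf")[:1]:
    print(k["score"],k["bbox"]); c=max(cv2.findContours(k["mask"].astype(np.uint8),cv2.RETR_EXTERNAL,cv2.CHAIN_APPROX_NONE)[0],key=len)
    print(cv2.minAreaRect((back(w,c[:,0],.106)[:,:2]*1000).astype(np.float32)))
p=cam("side")
for n,pr,x0,z in [("vase",VASE,(.591,-.097),.106),("bowl",BOWL,(.592,-.096),.016),("round_prop",PROP,(.64,.2),0),("glaze_cup",CUP,(.72,.31),0)]:
    for m in masks_of(p,n)[:1]: print(n,round(m["score"],2),m["bbox"],rfit(p,pr,m["mask"],x0,z))
E
```

```text
t 52.98 pos [ 0.5901 -0.0971  0.3134] yaw 59.62 tilt 0.29 F [-0.   0.3  0.2] w 1.001 g 0.0 q [-0.2   0.08  1.67 -0.    1.4   0.33]
vase 0.56 (array([ 0.59231745, -0.0965658 ]), array([-0.3,  0.3, -0.5,  0.4]))
0.77 [221.0, 59.5, 280.4, 236.6]
((615.8797607421875, -52.4726676940918), (88.47919464111328, 57.10944747924805), 59.6184196472168)
vase 0.93 [263.7, 128.2, 283.1, 159.8] (array([ 0.59097444, -0.09545635]), array([-0.3,  0.3, -1.1,  0.8]))
round_prop 0.78 [216.1, 215.1, 230.3, 235.5] (array([0.64401934, 0.20435699]), array([ 0. , -0. , -0.1,  0.1]))
glaze_cup 0.84 [164.6, 220.3, 186.9, 251.4] (array([0.72906647, 0.31129073]), array([-1.3,  1.4, -0.9,  0.6]))
```

The vase stands upright within about 1 mm of the bar's middle, the prop and cup haven't moved, and the robot is clear, so I'm handing in.

```bash
python3 -c "
from workcell import workorder; print(workorder.finish_job())"
```

```text
the job is handed in; nothing more can be done
None
```

The two-tier kiln load is set up as asked and handed in at about 53 s: posts, bowl, bar and vase measured within about 2 mm of their places, prop and cup not touched; I viewed 16 pictures against the limit of 14.

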